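Dock the coffee grinder and nip it with the cam

TASK

Slide the coffee grinder straight back along its wooden dock until its foot is fully home against the back stop, then turn the red cam knob clockwise until the steel lobe bears on the side of the foot and nips it firmly against the fence (about 15 newtons at the lobe, neither loose nor overtightened). With the grinder clamped, press its red pulse button right down, let it come back up, and leave the grinder clamped with everything else undisturbed.

Things in the scene. Friction and masses are not known exactly. Their poses are not given: they have to be found in the camera images.
- dock: Pale wooden board 280 x 295 x 18 mm fixed to the table, spanning x -165 to +115, y -125 to +170 mm; origin on its underside, z up, x towards the back stop, y left. Along the grinder's left (+y) side runs a straight wooden fence 34 mm high, faced with cork that gives 1 mm per 16 N, set by hand with its cork face somewhere from y = +58 to +61 mm: not measured.
- stop_face (a point): Middle of the front face of the back stop, a wooden block across the dock, 124 mm wide and 34 mm high above the board; axes as the dock's. 75 mm from the dock's origin along x, 35 mm above the table.
- grinder: Coffee grinder, 0.5 to 0.7 kg, loose on the board: black flat foot 150 (x) x 116 (y) x 22 mm, white column 72 mm across with its axis at x = +37 mm, 156 mm high without the button. Origin: centre of the foot's underside, 18 mm above the table; x towards the stop. Starts 25 to 55 mm short of home and 1 to 5 mm off the fence. Home: x offset from the dock's origin 0. Don't shove or press over 35 N.
- foot_front (a point): Middle of the foot's upright front face, 150 mm ahead of the face that meets the stop, 29 mm above the table; axes as the grinder's. The foot sticks out 76 mm in front of the column, its top 40 mm above the table. Push here, along the dock's x: sliding takes 2 to 5 N.
- cam: Eccentric cam turning on an upright axis; origin on the axis at the board's top, at dock x = -50, y = -80 mm. Its -y axis points the way of the lobe. Turn = its clockwise angle from the dock, 0 to 2.8 rad: at 0 the lobe points away from the foot, at pi/2 along dock -x; starts at 0.6 to 0.8, clear. Reach towards the foot: 22 - 9*cos(turn) mm. Stays where it is left; bears at a turn of 1.5 to 2.1.
- knob_grip (a point): Centre of the red grip bar of the cam knob, on the cam's axis, 70 mm above the table. The bar is 14 mm thick, 50 mm long and 26 mm high (57 to 83 mm above the table). The point's y axis lies along the bar, its -y end (white mark) pointing the way of the lobe; pinch it across its 14 mm, along the point's x axis.
- lobe_centre (a point): Centre of the lobe, a steel disc 44 mm across, 14 mm thick, 29 mm above the table, 9 mm off the axis. Free drag 0.2 N m. It first slides the foot 1 to 5 mm (2 to 5 N); on the fence force climbs 0.13 N per mrad. Paused in the turn, the hand feels some 0.5 N m at 17 N; let go, the nip eases by a quarter. Aim at 15 N left: under 7 is loose, over 25 too tight, at 35 the plastic cracks.
- button_top (a point): Centre of the top face of the round red pulse button (30 mm across) on top of the grinder column; 182 mm above the table when up, pressed straight down.
- pulse_button (a joint): How far the pulse button is pressed, in m: 0 up, 0.005 fully down (count 0.004 as down). It starts to give at 1.5 N, takes 4.5 N to bottom and springs back.
- dosing_cup: Bystander: steel cup 52 mm across, 60 mm high, standing on the dock board beyond the fence; origin at its base. Leave alone.
- carafe: Bystander: glass carafe 120 mm across, 145 mm high, with a black handle; origin at its base. Leave alone.
- scoop: Bystander: wooden scoop 140 mm long, 42 mm wide, lying on the table; origin on its underside near the middle. Leave alone.
- mug: Bystander: blue mug 82 mm across, 92 mm high; origin at its base. Leave alone.
- spoon: Bystander: steel spoon 150 mm long lying on the table; origin on its underside. Leave alone.

How it is judged:
By the outcome, as a careful person would: the job done as asked, in the order asked, and still so for the second after the job is handed in, with the robot touching nothing.
It also fails if it takes over 67 s, if anything falls off the work surface, if the arm or the gripper's body presses on something with over 40 N, if the wrist force passes 120 N, or if a joint passes its speed limit or range.

ROBOT

A 6-joint arm with a two-finger parallel gripper is mounted at the origin on the work surface. World frame = base frame: x ahead of the robot, y to its left, z up, the work surface at z = 0. Lengths are in m, angles in rad, forces in N, time in s.
With the tool pointing down it reaches from about 0.375 to 0.975 m from the base axis. Payload 3.8 kg.
Tool frame: the origin (TCP) lies between the finger pads; the fingertips stand 19 mm ahead of it and the grasp point (between the pads) is the TCP (manip.nose_length is the distance from the TCP to the fingertips, in m); z points along the fingers, x is the direction in which the jaws open and shut, and the axes are right-handed (so a half turn about z gives the same grasp; the last joint's range is limited). The gripper opens to 85 mm and grips with 20 to 120 N. Pads are 22 mm wide; open, the fingers measure 114 mm over their backs; the gripper's body (76 mm by 85 mm) begins 54 mm behind the grasp point. The pads swing forward as they close: fully open they stand 13 mm farther back than shut.
Start: joints at [1.263, 0.264, 1.604, -0, 1.274, -0.037], TCP at [0.181, 0.65, 0.25] pointing down, gripper open.
Joint ranges: [-2.63, 2.63], [-0.94, 2.18], [0.31, 2.57], [-1.31, 4.45], [0, 2.66], [-2.55, 2.55]. Speed limits (rad/s): [2.57, 2.57, 3.14, 3.14, 3.14, 3.14].

INTERFACE

Orientations are given as a rotation vector (axis times angle).
In Python, from plant import manip gives the robot as it stands.
- The arm moves only by the tool apply_moves, never from a script. Its arguments are lists of equal length, an entry for each row: "offset": the shift along the tool's x, y, z in mm, a list of three; "twist": the turn about the tool's z in rad; "hand": the finger opening in mm, from 0 to 85.4. In form: {"offset": [[dx, dy, dz], ...], "twist": [twist, ...], "hand": [hand, ...]}. A call has 1 to 8 rows; each row shifts and turns the pose as measured when the row begins, along the tool's axes as they then stand; what a row does not reach is not made up. A row lasts 1/8 s, in which the tool goes at most 62.5 mm and 10.7 degrees, less where a joint would pass 70% of its speed; a pose out of reach is approached as far as the arm can. A call is refused whole if a number of a shift passes 62.5 or a number of a turn 0.188, either way. A call with a gripper value outside its range is refused whole. The fingers move at their own pace and stop on an object; "grip_force" is the grip in N (left out, the last holds). Time passes only in rows, so rows that do not move let the fingers close. It gives the time, the measured TCP pose, the force and the opening at its end, in the units of the state.
- manip.get_obs(): the state, without advancing time (a new reading comes with each control period).
- manip.read_camera(name): name is "scene" or "top" or "wrist"; returns (picture, depth): 420x560x3 uint8, red, green, blue; 420x560 float32, m along the optical axis (not along the pixel's ray), 0 where there is no reading.
- manip.calibration(name): a dict with "K" (3x3 intrinsics, pixels), "k1" (the pictures are not rectified: a ray, as slopes to the right and down, at radius r is drawn at 1 + k1 r^2 times it, then the intrinsics apply), "xyz" and "orientation" of the camera in the world. Camera axes: x right, y down, z forward; pixel columns grow to the right and rows downward; lengths in m; the calibration is good to about 2 mm. A picture is of the moment at which its call begins: read the wrist's pose just before it. calibration takes no time and is no camera call; for the wrist camera it gives the pose at the moment of the call.
- manip.finish_job(): hands the job in, once; it reports no verdict.
The state is a dict: "time_s": time; "joint_pos": joint angles; "dq": joint speeds; "tau": joint torques, N m; "tool_pos": TCP position; "orientation": TCP orientation; "ft_force": force on the tool from outside, world axes, zero at the start; "torque": the same for the moment, N m; "opening": finger opening in m.
Only numpy, scipy, OpenCV 4.12 (cv2) and the standard library are available. Lean on these libraries where they do the work, as an engineer would, in place of code of your own. Each camera call takes 0.05 s, during which the arm holds its last target.

## Working session

There is one attempt and no reset: what is moved stays moved. The work goes in short steps, Python scripts to look and compute and a tool call to move; the robot and the scene stay as the last step left them, time stands still between calls to the robot, and variables do not carry over. Pictures are saved under pics/ and viewed, and the job is handed in when it is done.

Besides the shell and the picture viewer there is one more tool, called after "Call:" by a JSON object that holds its "method" and its "body", one argument or row to a line. apply_moves: Moves the arm, as the interface text tells. Its arguments: {"type":"object","properties":{"offset":{"type":"array"},"twist":{"type":"array"},"hand":{"type":"array"},"grip_force":{"type":"number"}},"required":["offset","twist","hand"]}

```bash
ls; mkdir -p pics; cat > h.py <<'E'
import numpy as np, cv2
from scipy.spatial.transform import Rotation as R
from plant import manip
def snap(n,f):
    c=manip.calibration(n); p,d=manip.read_camera(n)
    cv2.imwrite('pics/'+f+'.png',p[:,:,::-1]); np.savez('pics/'+f+'.npz',p=p,d=d,K=c['K'],k1=c['k1'],xyz=c['xyz'],o=c['orientation'])
    return c,p,d
def load(f): return np.load('pics/'+f+'.npz')
def rotm(o):
    o=np.array(o); return o if o.shape==(3,3) else R.from_rotvec(o).as_matrix()
def ray(f,u,v):
    z=load(f);K=z['K'];k1=float(z['k1'])
    D=np.array([k1,0,0,0,0.])
    q=cv2.undistortPoints(np.array([[[u,v]]],float),K,D)[0,0]
    return z['xyz'],rotm(z['o'])@np.array([q[0],q[1],1.])
def atz(f,u,v,h):
    c,r=ray(f,u,v); return c+r*(h-c[2])/r[2]
def atd(f,u,v):
    z=load(f); c,r=ray(f,u,v); return c+r*np.median(z['d'][int(v)-1:int(v)+2,int(u)-1:int(u)+2])
def proj(f,P):
    z=load(f);K=z['K'];M=rotm(z['o'])
    p=(np.atleast_2d(P)-z['xyz'])@M; s=p[:,:2]/p[:,2:]; r2=(s**2).sum(1,keepdims=True); s=s*(1+float(z['k1'])*r2)
    return s@K[:2,:2].T+K[:2,2]
def crop(f,x0,y0,x1,y1,out,k=4):
    im=cv2.imread('pics/'+f+'.png')[y0:y1,x0:x1]; cv2.imwrite('pics/'+out+'.png',cv2.resize(im,None,fx=k,fy=k,interpolation=cv2.INTER_CUBIC))
def st():
    o=manip.get_obs(); 
    for k in ('time_s','tool_pos','orientation','ft_force','torque','opening','joint_pos'): print(k,np.round(o[k],4))
    return o
E
python3 - <<'E'
from h import *
for n in ('scene','top'):
    c,p,d=snap(n,n+'0'); print(n,c)
st()
E
```

```text
pics
scene {'K': array([[386.93875689,   0.        , 277.67517706],
       [  0.        , 386.93875689, 208.69692372],
       [  0.        ,   0.        ,   1.        ]]), 'k1': -0.055969624897332745, 'xyz': array([1.11113597, 0.04935543, 0.87934814]), 'orientation': array([-1.72978159, -1.99408446,  0.65592112])}
top {'K': array([[406.23829508,   0.        , 273.05318097],
       [  0.        , 406.23829508, 214.41020105],
       [  0.        ,   0.        ,   1.        ]]), 'k1': -0.11600996261232402, 'xyz': array([0.47863436, 0.01170267, 1.11075881]), 'orientation': array([-2.17297007,  2.21150175, -0.11829185])}
time_s 0.1
tool_pos [0.1804 0.6498 0.249 ]
orientation [ 2.5     1.9005 -0.0027]
ft_force [ 0.2929 -0.6482  0.5196]
torque [-0.0207  0.0117  0.0028]
opening 0.0854
joint_pos [ 1.2631  0.2647  1.6053  0.      1.2737 -0.0369]
```

View pics/scene0.png

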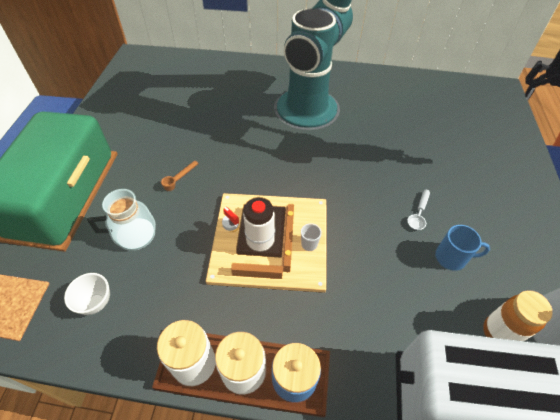

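View pics/top0.png

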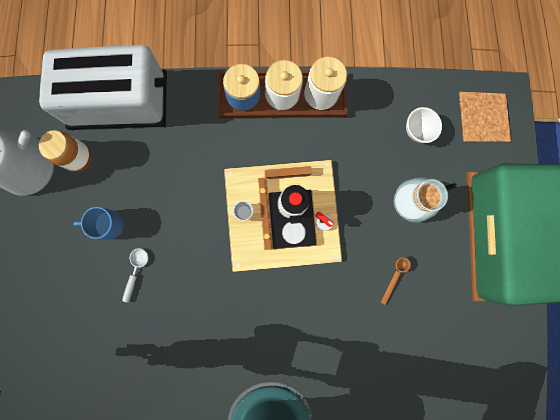

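```bash
python3 - <<'E'
from h import *
crop('top0',215,150,350,280,'top0c',5)
crop('scene0',200,180,340,300,'scene0c',5)
E
```

```text
(no output)
```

View pics/top0c.png

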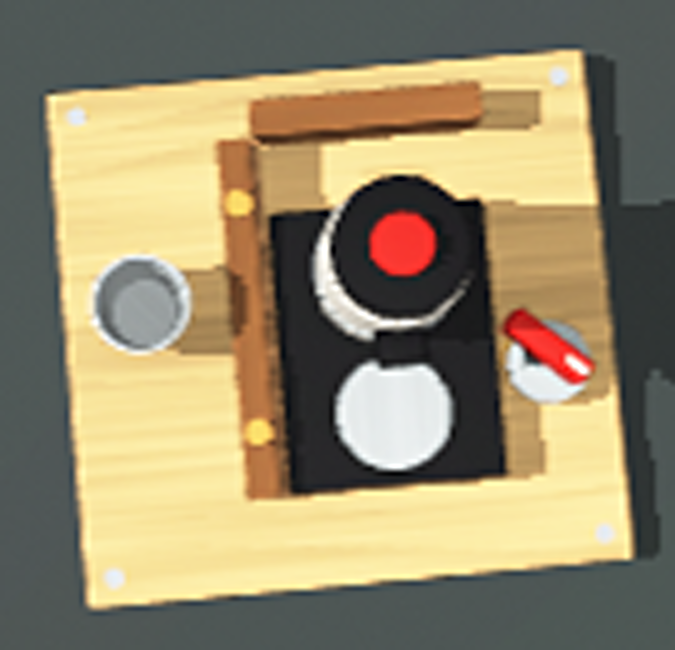

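View pics/scene0c.png

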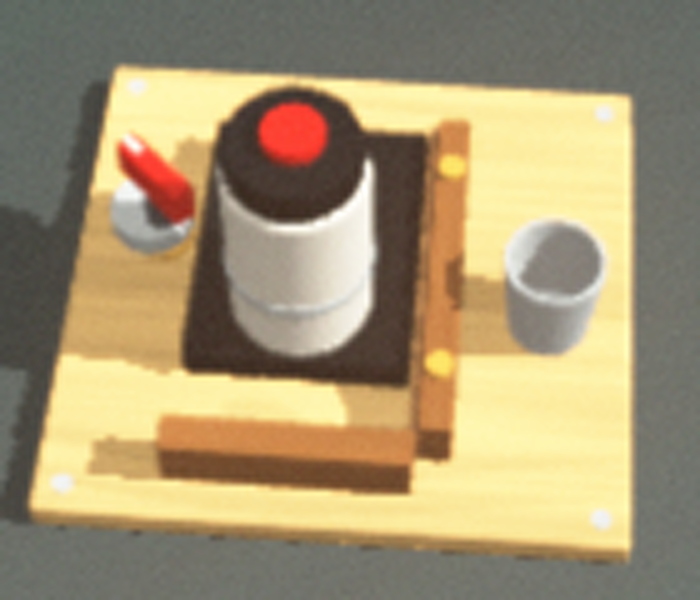

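```bash
cat >> h.py <<'E'
def fit2(A,B):
    a=A-A.mean(0);b=B-B.mean(0); th=np.arctan2((a[:,0]*b[:,1]-a[:,1]*b[:,0]).sum(),(a*b).sum()); c,s=np.cos(th),np.sin(th); M=np.array([[c,-s],[s,c]]); t=B.mean(0)-M@A.mean(0)
    return th,t,M,(A@M.T+t-B)
def cp(x,y,x0,y0,k=5): return (x+.5)/k-.5+x0,(y+.5)/k-.5+y0
E
python3 - <<'E'
from h import *
D=np.array([[.115,.170],[.115,-.125],[-.165,-.125],[-.165,.170]])
T=[cp(*p,215,150) for p in [(47,95),(583,50),(632,558),(88,607)]]
S=[cp(*p,200,180) for p in [(630,548),(32,512),(118,67),(632,95)]]
for f,P in (('top0',T),('scene0',S)):
    B=np.array([atz(f,*p,.018)[:2] for p in P]); th,t,M,r=fit2(D,B); print(f,th,t,np.round(r*1000,1).tolist())
    B3=B
thT,t,M,_=fit2(D,np.array([atz('top0',*p,.018)[:2] for p in T]))
inv=lambda P:(np.array(P)[:2]-t)@M*1000
q=lambda n,x,y,h:print(n,np.round(inv(atz('top0',*cp(x,y,215,150),h)),1), np.round(atz('top0',*cp(x,y,215,150),h),4), np.round(atd('top0',*cp(x,y,215,150)),4))
q('button',404,243,.182)
q('foot frontL',292,493,.040);q('foot frontR',506,473,.040);q('foot backL',271,214,.04);q('foot backR',485,201,.04)
q('knob+',515,320,.083);q('knob mark',580,370,.083);
q('fence R near',283,494,.052);q('fence R far',256,141,.052)
q('stopL',254,140,.052);q('stopR',483,121,.052)
s=lambda n,x,y,h:print('scene',n,np.round(inv(atz('scene0',*cp(x,y,200,180),h)),1),np.round(atz('scene0',*cp(x,y,200,180),h),4))
s('button',293,133,.182)
E
```

```text
top0 0.06898874611218633 [ 0.59324493 -0.06386964] [[1.2, 0.3], [0.3, 0.3], [-0.6, -0.9], [-0.8, 0.4]]
scene0 0.07219601969885625 [ 0.59530835 -0.06132876] [[0.8, 2.7], [-0.5, -1.3], [-0.6, -1.3], [0.2, -0.1]]
button [-2.5 -1.8] [ 0.5909 -0.0658  0.182 ] [ 0.5909 -0.0658  0.1821]
foot frontL [-113.    56.2] [ 0.4767 -0.0156  0.04  ] [ 0.4767 -0.0156  0.039 ]
foot frontR [-112.5  -57.4] [ 0.485  -0.1289  0.04  ] [ 0.485  -0.1292  0.0379]
foot backL [35.3 54.4] [ 0.6247 -0.0072  0.04  ] [ 0.6276 -0.0076  0.0187]
foot backR [ 32.7 -60.1] [ 0.63   -0.1215  0.04  ] [ 0.633  -0.1241  0.0192]
knob+ [-35.2 -63.8] [ 0.5625 -0.1299  0.083 ] [ 0.5626 -0.13    0.0823]
knob mark [-63.5 -94.5] [ 0.5364 -0.1626  0.083 ] [ 0.5362 -0.1621  0.0857]
fence R near [-113.    61.2] [ 0.4763 -0.0106  0.052 ] [ 0.4763 -0.0106  0.0514]
fence R far [73.  59.2] [6.62e-01 3.00e-04 5.20e-02] [6.64e-01 1.00e-04 4.04e-02]
stopL [73.6 60.2] [0.6625 0.0013 0.052 ] [0.6645 0.0012 0.0404]
stopR [ 73.8 -61.5] [ 0.6711 -0.1202  0.052 ] [ 0.6764 -0.1238  0.023 ]
scene button [1.  0.8] [ 0.5942 -0.063   0.182 ]
```

```bash
python3 - <<'E'
from h import *
o=manip.get_obs(); M=rotm(o['orientation']); print(np.round(M,4)); print('yaw tool x',np.arctan2(M[1,0],M[0,0]), 'nose',manip.nose_length, [a for a in dir(manip) if a[0]!='_'])
for p in [(395,415),(370,440),(405,350),(550,375)]: print(p,np.round(atd('top0',*cp(*p,215,150)),4))
c=manip.calibration('wrist');print(c)
E
```

```text
[[ 2.675e-01  9.636e-01 -7.000e-04]
 [ 9.636e-01 -2.675e-01 -2.000e-03]
 [-2.100e-03 -1.000e-04 -1.000e+00]]
yaw tool x 1.299994231942676 nose 0.019 ['MotionError', 'calibration', 'finish_job', 'get_obs', 'nose_length', 'read_camera']
(395, 415) [ 0.5167 -0.0707  0.0414]
(370, 440) [ 0.5037 -0.0571  0.0424]
(405, 350) [ 0.5452 -0.0697  0.1262]
(550, 375) [ 0.5365 -0.154   0.0381]
{'K': array([[348.54573389,   0.        , 280.44312131],
       [  0.        , 348.54573389, 210.70996907],
       [  0.        ,   0.        ,   1.        ]]), 'k1': -0.05428543151862306, 'xyz': array([0.10549637, 0.67105325, 0.37271178]), 'orientation': array([2.29544516, 1.74725129, 0.2673716 ])}
```

```bash
cat >> h.py <<'E'
DO=np.array([.5942,-.0628]); DY=.0705
def d2w(x,y): c,s=np.cos(DY),np.sin(DY); return DO+np.array([c*x-s*y,s*x+c*y])/1000
def w2d(p): c,s=np.cos(DY),np.sin(DY); q=(np.array(p)[:2]-DO)*1000; return np.array([c*q[0]+s*q[1],-s*q[0]+c*q[1]])
def tyaw(o=None):
    M=rotm((o or manip.get_obs())['orientation']); return np.arctan2(M[1,0],M[0,0])
def plan(target,yaw=None,step=40.,n=None,start=None):
    o=manip.get_obs(); p=np.array(o['tool_pos']); y=tyaw(o)
    t=np.array(target); yaw=y if yaw is None else yaw
    dy=yaw-y; k=n or int(max(1,np.ceil(np.linalg.norm(t-p)*1000/step),np.ceil(abs(dy)/.17)))
    rows=[]
    for i in range(k):
        a=y+dy*i/k; d=(t-p)/k*1000
        rows.append([round(d[0]*np.cos(a)+d[1]*np.sin(a),1),round(d[0]*np.sin(a)-d[1]*np.cos(a),1),round(-d[2],1)])
    print(k,'rows',rows,'twist (tool z)',round(-dy/k,4))
E
python3 - <<'E'
from h import *
plan([.40,.35,.25],1.45)
E
```

```text
10 rows [[np.float64(-23.0), np.float64(29.2), np.float64(-0.1)], [np.float64(-23.4), np.float64(28.8), np.float64(-0.1)], [np.float64(-23.9), np.float64(28.5), np.float64(-0.1)], [np.float64(-24.3), np.float64(28.1), np.float64(-0.1)], [np.float64(-24.7), np.float64(27.7), np.float64(-0.1)], [np.float64(-25.1), np.float64(27.4), np.float64(-0.1)], [np.float64(-25.5), np.float64(27.0), np.float64(-0.1)], [np.float64(-25.9), np.float64(26.6), np.float64(-0.1)], [np.float64(-26.3), np.float64(26.2), np.float64(-0.1)], [np.float64(-26.7), np.float64(25.8), np.float64(-0.1)]] twist (tool z) -0.015
```

Call:
{"method": "apply_moves", "body": {
  "offset": [
    [-28,35,0],
    [-29,35,0],
    [-30,34,0],
    [-30,34,0],
    [-31,33,0],
    [-32,33,0],
    [-32,32,0],
    [-33,32,0]
  ],
  "twist": [-0.02,-0.02,-0.02,-0.02,-0.02,-0.02,-0.02,-0.02],
  "hand": [85,80,70,60,50,40,40,40]
}}

```text
time_s: 1.1
tool_pos: [0.3979, 0.3486, 0.2446]
orientation: [2.326, 2.107, -0.013]
ft_force: [0.1, 1.5, 0.0]
opening: 0.0398
```

```bash
python3 - <<'E'
from h import *
st(); print(tyaw()); t=d2w(-175,-1)
plan([t[0],t[1],.22],np.pi/2+DY,step=50)
E
```

```text
time_s 1.1
tool_pos [0.3979 0.3486 0.2446]
orientation [ 2.3262  2.1072 -0.0132]
ft_force [0.1243 1.5067 0.0061]
torque [ 0.0782 -0.0238 -0.0178]
opening 0.0398
joint_pos [ 0.6745 -0.0041  1.9156 -0.0036  1.2383 -0.7965]
1.472108837067865
9 rows [[np.float64(-46.7), np.float64(7.1), np.float64(2.7)], [np.float64(-46.8), np.float64(6.2), np.float64(2.7)], [np.float64(-47.0), np.float64(5.3), np.float64(2.7)], [np.float64(-47.0), np.float64(4.4), np.float64(2.7)], [np.float64(-47.1), np.float64(3.5), np.float64(2.7)], [np.float64(-47.2), np.float64(2.6), np.float64(2.7)], [np.float64(-47.2), np.float64(1.8), np.float64(2.7)], [np.float64(-47.2), np.float64(0.9), np.float64(2.7)], [np.float64(-47.2), np.float64(-0.0), np.float64(2.7)]] twist (tool z) -0.0188
```

Call:
{"method": "apply_moves", "body": {
  "offset": [
    [-47,7,3],
    [-47,6,3],
    [-47,5,3],
    [-47,4,3],
    [-47,3,3],
    [-47,2,3],
    [-47,2,3],
    [-47,1,3]
  ],
  "twist": [-0.02,-0.02,-0.02,-0.02,-0.02,-0.02,-0.02,-0.02],
  "hand": [40,40,40,40,40,40,40,40]
}}

```text
time_s: 2.1
tool_pos: [0.4167, -0.0408, 0.2207]
orientation: [2.143, 2.293, -0.016]
ft_force: [0.9, 0.2, 0.1]
opening: 0.0401
```

```bash
python3 - <<'E'
from h import *
o=st(); print(tyaw(),rotm(o['orientation'])[:,2]); t=d2w(-170,-1)
plan([t[0],t[1],.1],np.pi/2+DY,step=30)
E
```

```text
time_s 2.1
tool_pos [ 0.4167 -0.0408  0.2207]
orientation [ 2.1433  2.2934 -0.0157]
ft_force [0.8935 0.1932 0.1248]
torque [ 0.0188 -0.0665 -0.0048]
opening 0.0401
joint_pos [-0.1495 -0.2154  2.1496 -0.0103  1.2109 -1.7842]
1.6384197583646871 [-0.00497316 -0.00903972 -0.99994677]
5 rows [[np.float64(-7.1), np.float64(1.1), np.float64(24.1)], [np.float64(-7.1), np.float64(1.1), np.float64(24.1)], [np.float64(-7.1), np.float64(1.1), np.float64(24.1)], [np.float64(-7.1), np.float64(1.1), np.float64(24.1)], [np.float64(-7.1), np.float64(1.1), np.float64(24.1)]] twist (tool z) -0.0006
```

Call:
{"method": "apply_moves", "body": {
  "offset": [
    [-8,1,24],
    [-7,1,24],
    [-7,1,24],
    [-7,1,24],
    [-7,1,24],
    [0,0,0]
  ],
  "twist": [0,0,0,0,0,0],
  "hand": [40,40,40,40,40,40]
}}

```text
time_s: 2.85
tool_pos: [0.4216, -0.0824, 0.0965]
orientation: [2.153, 2.286, -0.017]
ft_force: [-0.2, -0.6, 0.3]
opening: 0.04
```

```bash
python3 - <<'E'
from h import *
o=st(); print(tyaw(),rotm(o['orientation'])[:,2]); print(w2d(o['tool_pos']))
snap('wrist','w1'); snap('scene','s1')
crop('s1',200,120,340,260,'s1c',5)
E
```

```text
time_s 2.85
tool_pos [ 0.4216 -0.0824  0.0965]
orientation [ 2.1533  2.2859 -0.0174]
ft_force [-0.2298 -0.5808  0.3444]
torque [ 0.0305 -0.001  -0.0127]
opening 0.04
joint_pos [-0.2431 -0.0465  2.2546 -0.0127  0.938  -1.8661]
1.630540269312547 [-0.00677075 -0.00888339 -0.99993762]
[-173.59088764   -7.35561535]
```

View pics/w1.png

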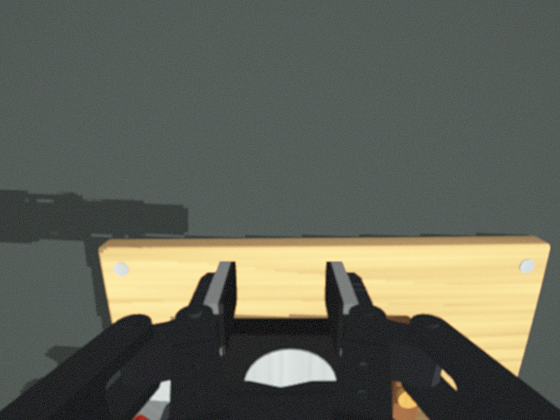

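View pics/s1c.png

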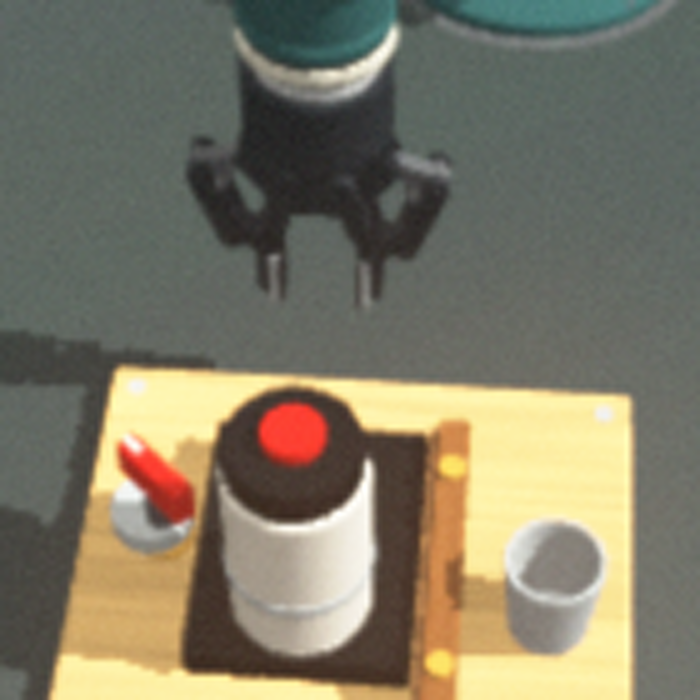

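Call:
{"method": "apply_moves", "body": {
  "offset": [
    [2,9,18],
    [2,9,18],
    [2,9,14],
    [0,0,0],
    [0,0,0]
  ],
  "twist": [-0.003,-0.003,-0.003,0,0],
  "hand": [40,40,40,40,40]
}}

```text
time_s: 3.58
tool_pos: [0.4562, -0.0751, 0.0537]
orientation: [2.131, 2.288, -0.005]
ft_force: [0.2, -0.5, -0.6]
opening: 0.0401
```

```bash
python3 - <<'E'
from h import *
o=st(); print(tyaw()-np.pi/2-DY,rotm(o['orientation'])[:,2]); print(w2d(o['tool_pos']))
snap('wrist','w2')
E
```

```text
time_s 3.575
tool_pos [ 0.4562 -0.0751  0.0537]
orientation [ 2.1314  2.288  -0.0046]
ft_force [ 0.2357 -0.5215 -0.5865]
torque [ 0.0129  0.0114 -0.0347]
opening 0.0401
joint_pos [-0.2098  0.0752  2.2289 -0.0137  0.8265 -1.8422]
0.00029087024009212537 [ 0.00869879 -0.01215684 -0.99988826]
[-138.5221101    -2.52659977]
```

View pics/w2.png

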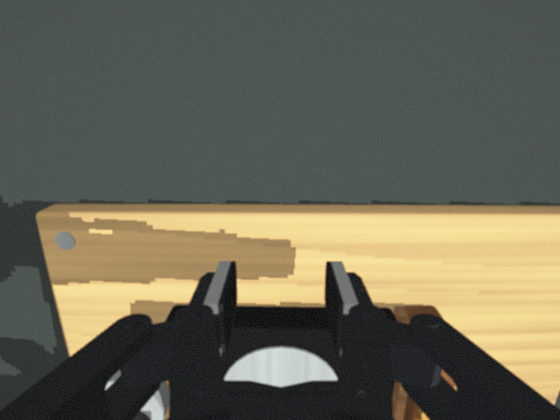

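Call:
{"method": "apply_moves", "body": {
  "offset": [
    [0,0,7],
    [0,0,4],
    [0,0,0]
  ],
  "twist": [0,0,0],
  "hand": [40,40,40]
}}

```text
time_s: 4.0
tool_pos: [0.4563, -0.0755, 0.0429]
orientation: [2.131, 2.286, -0.003]
ft_force: [0.5, -0.2, 0.5]
opening: 0.0401
```

```bash
python3 - <<'E'
from h import *
o=st(); print(tyaw()-np.pi/2-DY,rotm(o['orientation'])[:,2]); print(w2d(o['tool_pos']))
E
```

```text
time_s 4.0
tool_pos [ 0.4563 -0.0755  0.0429]
orientation [ 2.131   2.2865 -0.0035]
ft_force [ 0.5464 -0.185   0.5159]
torque [0.0073 0.0132 0.0214]
opening 0.0401
joint_pos [-0.2106  0.0929  2.2354 -0.0141  0.8008 -1.842 ]
-0.0002031419600487666 [ 0.01018582 -0.0125371  -0.99986953]
[-138.40874015   -2.97363779]
```

Call:
{"method": "apply_moves", "body": {
  "offset": [
    [0,5,0],
    [0,5,0],
    [0,4,0],
    [0,4,0]
  ],
  "twist": [0,0,0,0],
  "hand": [40,40,40,40]
}}

```text
time_s: 4.5
tool_pos: [0.4714, -0.0745, 0.0425]
orientation: [2.136, 2.291, -0.014]
ft_force: [-10.4, -2.8, 8.7]
opening: 0.0399
```

Call:
{"method": "apply_moves", "body": {
  "offset": [
    [0,4,0],
    [0,4,0],
    [0,4,0],
    [0,4,0]
  ],
  "twist": [0,0,0,0],
  "hand": [40,40,40,40]
}}

```text
time_s: 5.0
tool_pos: [0.4735, -0.0738, 0.0399]
orientation: [-2.129, -2.288, 0.049]
ft_force: [-9.9, -2.6, 9.3]
opening: 0.0401
```

```bash
python3 - <<'E'
from h import *
o=st(); print(tyaw()-np.pi/2-DY,rotm(o['orientation'])[:,2]); print(w2d(o['tool_pos']))
E
```

```text
time_s 5.0
tool_pos [ 0.4735 -0.0738  0.0399]
orientation [-2.1294 -2.2884  0.0494]
ft_force [-9.9213 -2.5855  9.3147]
torque [-0.4863  1.6034 -0.1579]
opening 0.0401
joint_pos [-0.1937  0.1523  2.1746 -0.0251  0.8445 -1.8195]
0.0016176169470927398 [-0.03272582 -0.01268789 -0.99938383]
[-121.1349355    -2.49113971]
```

```bash
python3 - <<'E'
from h import *
snap('wrist','w3'); snap('scene','s3'); snap('top','t3')
crop('s3',210,160,330,270,'s3c',6); crop('t3',215,150,350,280,'t3c',5)
st()
E
```

```text
time_s 5.15
tool_pos [ 0.4738 -0.0738  0.0398]
orientation [-2.1297 -2.2887  0.0486]
ft_force [-10.0982  -2.0433   8.0253]
torque [-0.4405  1.4328 -0.1197]
opening 0.0403
joint_pos [-0.1937  0.1524  2.1746 -0.0248  0.8439 -1.8196]
```

View pics/w3.png

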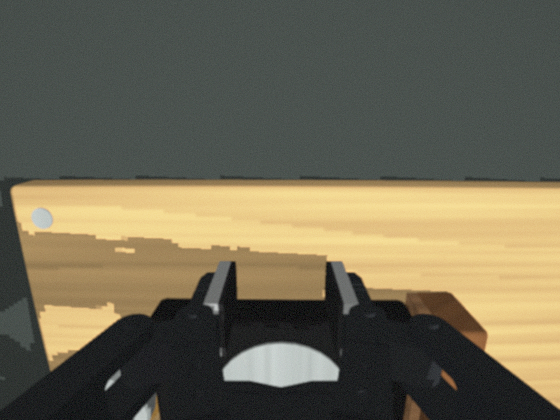

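View pics/s3c.png

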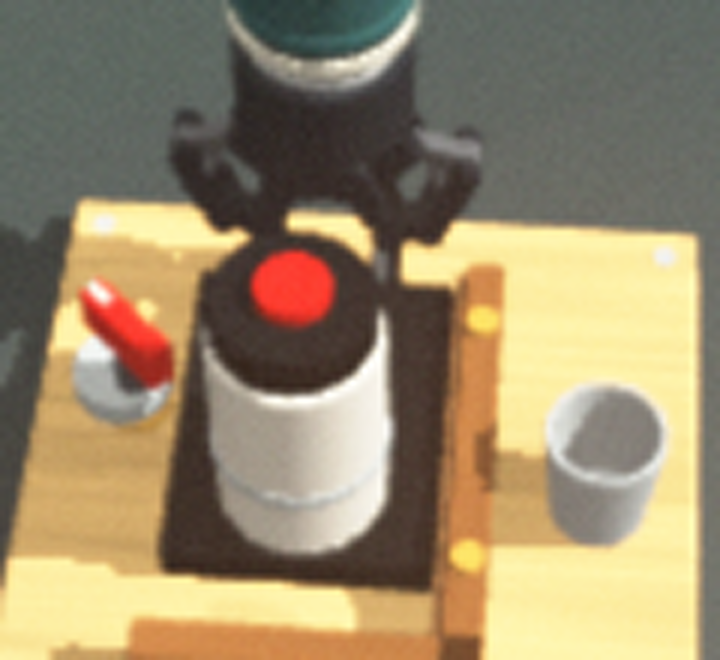

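View pics/t3c.png

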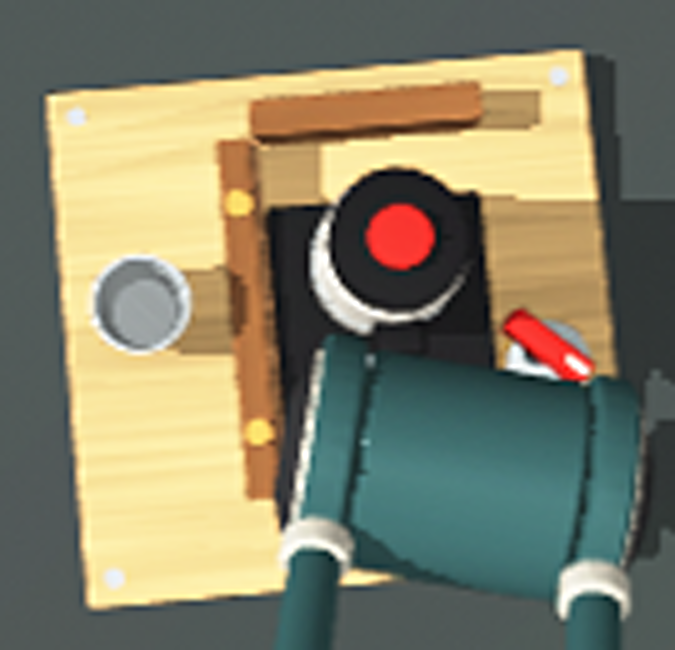

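Call:
{"method": "apply_moves", "body": {
  "offset": [
    [0,-2,-4],
    [0,0,-1],
    [0,0,0]
  ],
  "twist": [0,0,0],
  "hand": [40,40,40]
}}

```text
time_s: 5.52
tool_pos: [0.4729, -0.0739, 0.0453]
orientation: [-2.131, -2.289, 0.047]
ft_force: [-0.9, 0.2, 0.2]
opening: 0.0398
```

```bash
python3 - <<'E'
from h import *
o=st(); print(tyaw()-np.pi/2-DY,rotm(o['orientation'])[:,2]); print(w2d(o['tool_pos']))
E
```

```text
time_s 5.525
tool_pos [ 0.4729 -0.0739  0.0453]
orientation [-2.1306 -2.2894  0.0473]
ft_force [-0.8507  0.1846  0.154 ]
torque [ 0.0566 -0.0022  0.0016]
opening 0.0398
joint_pos [-0.1944  0.1411  2.1745 -0.0244  0.8538 -1.8208]
0.0015027836730305971 [-0.03070783 -0.01268972 -0.99944785]
[-121.82058009   -2.52571927]
```

Call:
{"method": "apply_moves", "body": {
  "offset": [
    [0,4,-0.2],
    [0,4,-0.2],
    [0,4,-0.2],
    [0,4,-0.2]
  ],
  "twist": [0,0,0,0],
  "hand": [40,40,40,40]
}}

```text
time_s: 6.02
tool_pos: [0.4758, -0.0732, 0.044]
orientation: [-2.112, -2.274, 0.081]
ft_force: [-11.3, -1.9, 10.7]
opening: 0.0398
```

```bash
python3 - <<'E'
from h import *
o=st(); print(tyaw()-np.pi/2-DY,rotm(o['orientation'])[:,2]); print(w2d(o['tool_pos']))
E
```

```text
time_s 6.025
tool_pos [ 0.4758 -0.0732  0.044 ]
orientation [-2.1121 -2.274   0.0813]
ft_force [-11.2968  -1.8921  10.7381]
torque [-0.5745  1.7488 -0.137 ]
opening 0.0398
joint_pos [-0.1875  0.167   2.1483 -0.0319  0.8857 -1.8112]
0.0035502578719646266 [-0.06268984 -0.01320527 -0.99794569]
[-118.82946562   -2.0304328 ]
```

```bash
python3 - <<'E'
from h import *
snap('wrist','w4'); snap('scene','s4')
crop('w4',140,240,420,420,'w4c',2.8); crop('s4',210,160,330,250,'s4c',6)
z=load('w4'); print(z['xyz'],rotm(z['o']))
d=z['d']
for v in range(250,360,8): print(v,np.round([d[v,215],d[v,230],d[v,250],d[v,280],d[v,310],d[v,335],d[v,345]],4))
E
```

```text
[ 0.40617078 -0.07678514  0.17224547] [[-0.07489179  0.96779733  0.24033215]
 [ 0.99715513  0.07474451  0.00974149]
 [-0.00853572  0.240378   -0.97064183]]
250 [0.1636 0.1636 0.1639 0.1637 0.1627 0.1622 0.1643]
258 [0.1639 0.1645 0.1641 0.1632 0.1635 0.1634 0.164 ]
266 [0.1658 0.1455 0.1661 0.1658 0.165  0.1456 0.1651]
274 [0.1391 0.1382 0.1657 0.1646 0.1653 0.1394 0.1377]
282 [0.1331 0.1378 0.1686 0.1665 0.1664 0.1334 0.1336]
290 [0.1273 0.1385 0.1688 0.1684 0.1684 0.1281 0.1274]
298 [0.1225 0.1375 0.1644 0.1649 0.1642 0.1291 0.1212]
306 [0.1186 0.1385 0.156  0.1561 0.1581 0.1285 0.1193]
314 [0.1205 0.1381 0.1514 0.1514 0.     0.1273 0.1202]
322 [0.1149 0.1368 0.1478 0.1488 0.1482 0.1284 0.1152]
330 [0.103  0.1382 0.1494 0.1486 0.1488 0.1285 0.1032]
338 [0.0933 0.1506 0.1498 0.1483 0.15   0.1265 0.0931]
346 [0.0888 0.1506 0.1492 0.1492 0.1484 0.1252 0.0896]
354 [0.0862 0.152  0.1508 0.1501 0.1496 0.1253 0.0877]
```

View pics/w4c.png

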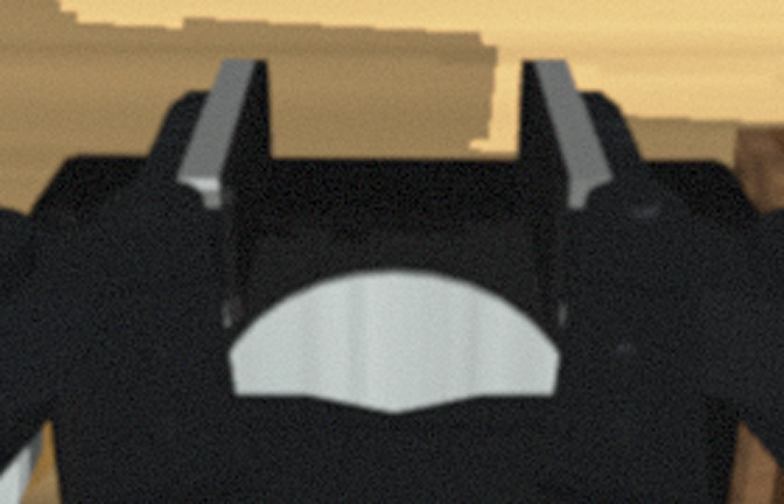

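View pics/s4c.png

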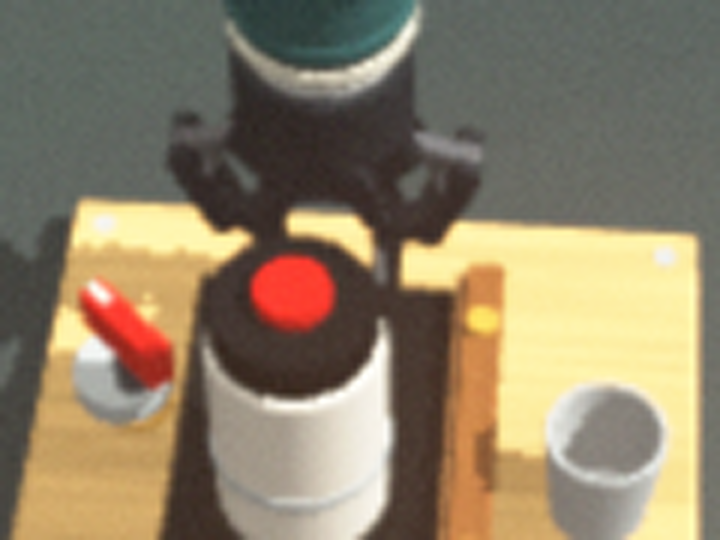

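```bash
python3 - <<'E'
from h import *
for p in [(231,264),(231,266),(230,274),(229,290),(338,268),(335,274),(335,300),(280,280),(280,290),(280,300),(280,310),(280,322),(280,330)]:
    P=atd('w4',*p); print(p,np.round(P,4),np.round(w2d(P),1))
E
```

```text
(231, 264) [ 0.4653 -0.0946  0.0342] [-130.9  -22.7]
(231, 266) [ 0.4652 -0.0943  0.0365] [-130.9  -22.3]
(230, 274) [ 0.4656 -0.0937  0.0436] [-130.5  -21.7]
(229, 290) [ 0.4701 -0.0932  0.0485] [-125.9  -21.5]
(338, 268) [ 0.4621 -0.0498  0.0377] [-130.9   22.3]
(335, 274) [ 0.4626 -0.0517  0.0428] [-130.5   20.3]
(335, 300) [ 0.4668 -0.0532  0.0567] [-126.4   18.6]
(280, 280) [ 0.4785 -0.0729  0.0183] [-116.2   -1.9]
(280, 290) [ 0.4839 -0.0725  0.018 ] [-110.8   -1.9]
(280, 300) [ 0.4855 -0.0723  0.0248] [-109.1   -1.8]
(280, 310) [ 0.4856 -0.0722  0.0338] [-109.    -1.7]
(280, 322) [ 0.488  -0.072   0.0396] [-106.6   -1.7]
(280, 330) [ 0.4915 -0.0717  0.0402] [-103.1   -1.6]
```

Call:
{"method": "apply_moves", "body": {
  "offset": [
    [0,-2,-1],
    [0,5,-2.5],
    [0,5,-2.5]
  ],
  "twist": [0,0,0],
  "hand": [40,40,40]
}}

```text
time_s: 6.5
tool_pos: [0.4824, -0.0722, 0.0483]
orientation: [-2.109, -2.271, 0.086]
ft_force: [-2.9, -0.6, -2.3]
opening: 0.0402
```

```bash
python3 - <<'E'
from h import *
o=st(); print(tyaw()-np.pi/2-DY,rotm(o['orientation'])[:,2]); print(w2d(o['tool_pos']))
E
```

```text
time_s 6.5
tool_pos [ 0.4824 -0.0722  0.0483]
orientation [-2.1093 -2.2706  0.0857]
ft_force [-2.9273 -0.6229 -2.2643]
torque [ 0.0034  0.5028 -0.0056]
opening 0.0402
joint_pos [-0.183   0.1743  2.1294 -0.0313  0.9026 -1.8073]
0.0033939000985601236 [-0.06780329 -0.01243119 -0.99762126]
[-112.17774451   -1.47345899]
```

Call:
{"method": "apply_moves", "body": {
  "offset": [
    [0,4,-0.8],
    [0,4,-0.8],
    [0,4,-0.8]
  ],
  "twist": [0,0,0],
  "hand": [40,40,40]
}}

```text
time_s: 6.88
tool_pos: [0.4936, -0.071, 0.0487]
orientation: [-2.106, -2.268, 0.09]
ft_force: [-4.0, -1.6, -2.8]
opening: 0.0402
```

```bash
python3 - <<'E'
from h import *
o=st(); print(tyaw()-np.pi/2-DY,rotm(o['orientation'])[:,2]); print(w2d(o['tool_pos']))
E
```

```text
time_s 6.875
tool_pos [ 0.4936 -0.071   0.0487]
orientation [-2.1063 -2.2682  0.0903]
ft_force [-4.0441 -1.5911 -2.7635]
torque [-0.1192  0.5428 -0.0515]
opening 0.0402
joint_pos [-0.1765  0.1949  2.1033 -0.0312  0.9129 -1.8013]
0.0037393421814120448 [-0.07252439 -0.0121459  -0.99729268]
[-100.95774512   -1.0747518 ]
```

Call:
{"method": "apply_moves", "body": {
  "offset": [
    [0,4,-0.5],
    [0,4,-0.5],
    [0,3,-0.5]
  ],
  "twist": [0,0,0],
  "hand": [40,40,40]
}}

```text
time_s: 7.25
tool_pos: [0.5052, -0.0702, 0.049]
orientation: [-2.106, -2.268, 0.091]
ft_force: [-3.5, -0.9, -2.4]
opening: 0.04
```

```bash
python3 - <<'E'
from h import *
o=st(); print(tyaw()-np.pi/2-DY,rotm(o['orientation'])[:,2]); print(w2d(o['tool_pos']))
snap('top','t5');crop('t5',215,150,350,280,'t5c',5)
E
```

```text
time_s 7.25
tool_pos [ 0.5052 -0.0702  0.049 ]
orientation [-2.1059 -2.2678  0.0911]
ft_force [-3.5271 -0.8515 -2.3866]
torque [-0.1209  0.5551 -0.074 ]
opening 0.04
joint_pos [-0.171   0.2143  2.0786 -0.0308  0.9192 -1.7963]
0.003770477617474746 [-0.07329877 -0.012176   -0.9972357 ]
[-89.2986141  -1.0634882]
```

View pics/t5c.png

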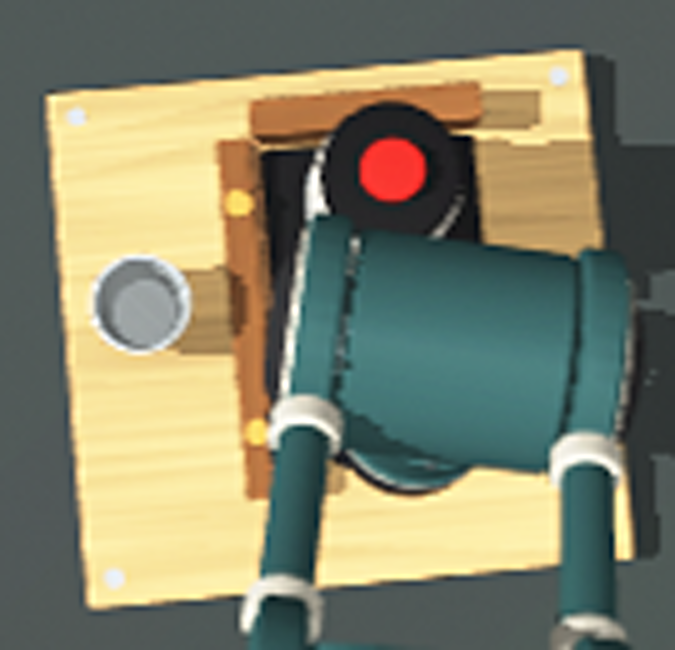

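Call:
{"method": "apply_moves", "body": {
  "offset": [
    [0,3,-0.4],
    [0,3,-0.4]
  ],
  "twist": [0,0],
  "hand": [40,40]
}}

```text
time_s: 7.55
tool_pos: [0.5107, -0.0695, 0.0493]
orientation: [-2.105, -2.266, 0.093]
ft_force: [-8.7, -3.5, -0.8]
opening: 0.0401
```

Call:
{"method": "apply_moves", "body": {
  "offset": [
    [0,3,-0.4]
  ],
  "twist": [0],
  "hand": [40]
}}

```text
time_s: 7.68
tool_pos: [0.5108, -0.0695, 0.0492]
orientation: [-2.1, -2.263, 0.101]
ft_force: [-14.4, -3.2, 7.7]
opening: 0.04
```

```bash
python3 - <<'E'
from h import *
o=st(); print(tyaw()-np.pi/2-DY,rotm(o['orientation'])[:,2]); print(w2d(o['tool_pos']))
E
```

```text
time_s 7.675
tool_pos [ 0.5108 -0.0695  0.0492]
orientation [-2.1005 -2.2631  0.1008]
ft_force [-14.4246  -3.2413   7.7144]
torque [-0.6154  2.212  -0.1599]
opening 0.04
joint_pos [-0.1671  0.2287  2.0606 -0.0321  0.9321 -1.7922]
0.004239431062208268 [-0.0826236  -0.01222376 -0.99650586]
[-83.63470149  -0.80373308]
```

Call:
{"method": "apply_moves", "body": {
  "offset": [
    [0,-4,0],
    [0,-8,0],
    [0,-14,0],
    [0,-14,-10],
    [0,-14,-20],
    [0,-14,-40],
    [0,0,-50],
    [0,0,-40]
  ],
  "twist": [0,0,0,0,0,0,0,0],
  "hand": [40,40,40,40,40,40,40,40]
}}

```text
time_s: 8.68
tool_pos: [0.4527, -0.0722, 0.2184]
orientation: [-2.105, -2.268, 0.091]
ft_force: [0.1, -0.1, 0.3]
opening: 0.0397
```

```bash
python3 - <<'E'
from h import *
o=st(); print(tyaw()-np.pi/2-DY,rotm(o['orientation'])[:,2]); print(w2d(o['tool_pos']))
snap('top','t6');crop('t6',215,150,350,280,'t6c',5)
snap('scene','s6');crop('s6',200,180,340,300,'s6c',5)
snap('wrist','w6')
E
```

```text
time_s 8.675
tool_pos [ 0.4527 -0.0722  0.2184]
orientation [-2.1051 -2.2677  0.0911]
ft_force [ 0.1293 -0.1001  0.3224]
torque [ 0.0148 -0.0862  0.0251]
opening 0.0397
joint_pos [-0.1941 -0.0825  2.0421 -0.0271  1.2523 -1.8298]
0.004092641869156491 [-0.07376098 -0.01176836 -0.99720651]
[-141.77835782    0.54423931]
```

View pics/t6c.png

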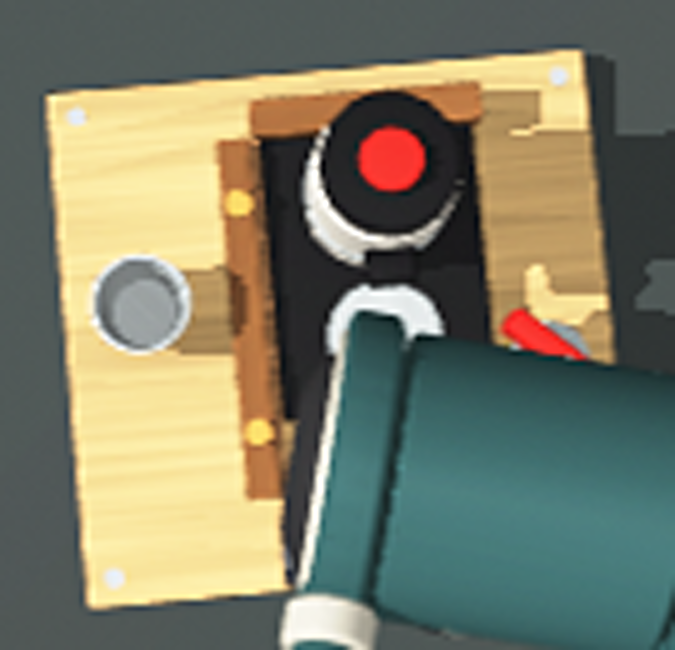

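View pics/s6c.png

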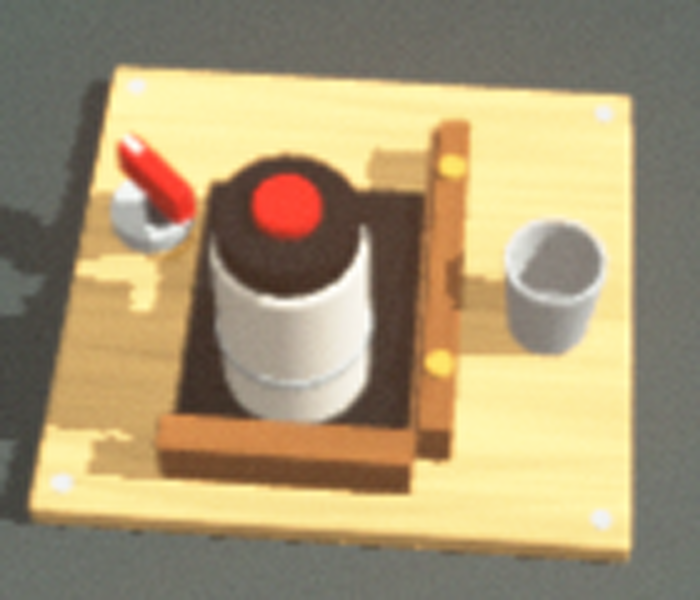

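View pics/w6.png

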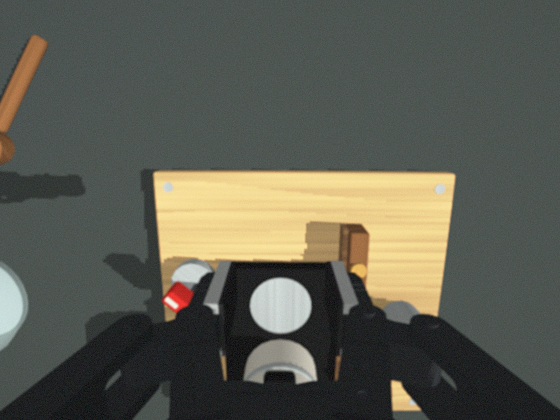

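Call:
{"method": "apply_moves", "body": {
  "offset": [
    [0,0,0],
    [0,0,0],
    [0,0,0],
    [0,0,0],
    [0,0,0],
    [0,0,0],
    [0,0,0],
    [0,0,0]
  ],
  "twist": [0.165,0.165,0.165,0.165,0.165,0.165,0.165,0.165],
  "hand": [45,45,45,45,45,45,45,45]
}}

```text
time_s: 9.82
tool_pos: [0.4445, -0.0709, 0.2063]
orientation: [-3.104, -0.441, 0.134]
ft_force: [0.3, -0.1, -0.8]
opening: 0.0448
```

```bash
python3 - <<'E'
from h import *
o=st(); print(tyaw(),rotm(o['orientation'])[:,2]); print(w2d(o['tool_pos']))
t=d2w(-50,-80); plan([t[0],t[1],.21],DY-.74)
E
```

```text
time_s 9.825
tool_pos [ 0.4445 -0.0709  0.2063]
orientation [-3.1043 -0.4406  0.1335]
ft_force [ 0.2713 -0.0985 -0.8402]
torque [-0.0182 -0.0034  0.0007]
opening 0.0448
joint_pos [-0.1952 -0.0813  2.0646 -0.0263  1.2399 -0.4676]
0.28261498114698774 [-0.08465373 -0.00862779 -0.99637308]
[-149.85679103    2.49512011]
6 rows [[np.float64(13.4), np.float64(16.9), np.float64(-0.6)], [np.float64(15.9), np.float64(14.6), np.float64(-0.6)], [np.float64(18.0), np.float64(11.9), np.float64(-0.6)], [np.float64(19.7), np.float64(8.9), np.float64(-0.6)], [np.float64(20.8), np.float64(5.7), np.float64(-0.6)], [np.float64(21.5), np.float64(2.4), np.float64(-0.6)]] twist (tool z) 0.1587
```

Call:
{"method": "apply_moves", "body": {
  "offset": [
    [13,17,0],
    [16,15,0],
    [18,12,0],
    [20,9,0],
    [21,6,0],
    [21,2,0],
    [0,0,0]
  ],
  "twist": [0.159,0.159,0.159,0.159,0.159,0.159,0],
  "hand": [45,45,45,45,45,45,45]
}}

```text
time_s: 10.7
tool_pos: [0.5415, -0.148, 0.1839]
orientation: [2.911, -1.067, -0.147]
ft_force: [-0.6, -0.5, -0.5]
opening: 0.0446
```

```bash
python3 - <<'E'
from h import *
o=st(); print(tyaw(),rotm(o['orientation'])[:,2]); print(w2d(o['tool_pos']))
snap('wrist','w7')
E
```

```text
time_s 10.7
tool_pos [ 0.5415 -0.148   0.1839]
orientation [ 2.9109 -1.0672 -0.1465]
ft_force [-0.5706 -0.4633 -0.495 ]
torque [-0.027  -0.0946 -0.0073]
opening 0.0446
joint_pos [-0.2923  0.1628  1.8553 -0.0341  1.2203  0.4237]
-0.70537405640315 [-0.10148079 -0.00294285 -0.99483315]
[-58.52179283 -81.26041291]
```

View pics/w7.png

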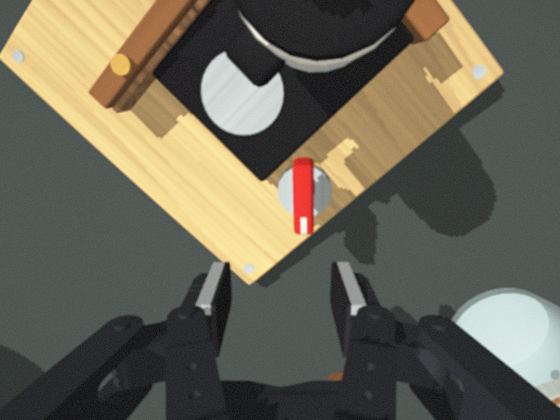

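Call:
{"method": "apply_moves", "body": {
  "offset": [
    [0,0,-60],
    [0,0,-60]
  ],
  "twist": [0,0],
  "hand": [45,45]
}}

```text
time_s: 11.0
tool_pos: [0.5467, -0.1447, 0.2963]
orientation: [2.913, -1.056, -0.178]
ft_force: [0.8, -0.5, 0.6]
opening: 0.0453
```

```bash
python3 - <<'E'
from h import *
o=st(); print(tyaw(),rotm(o['orientation'])[:,2]); print(w2d(o['tool_pos']))
E
```

```text
time_s 11.0
tool_pos [ 0.5467 -0.1447  0.2963]
orientation [ 2.913  -1.0561 -0.1782]
ft_force [ 0.7575 -0.5292  0.5523]
torque [-0.001  -0.0634  0.0212]
opening 0.0453
joint_pos [-0.285   0.107   1.708  -0.0309  1.4437  0.4163]
-0.6991958594481632 [-0.12067223  0.00343081 -0.99268648]
[-53.12158293 -78.39560283]
```

Call:
{"method": "apply_moves", "body": {
  "offset": [
    [0,0,0]
  ],
  "twist": [0],
  "hand": [45]
}}

```text
time_s: 11.12
tool_pos: [0.5487, -0.1448, 0.3017]
orientation: [2.916, -1.052, -0.164]
ft_force: [0.0, -0.5, 0.1]
opening: 0.0449
```

```bash
python3 - <<'E'
from h import *
o=st(); print(tyaw(),rotm(o['orientation'])[:,2]); print(w2d(o['tool_pos']))
E
```

```text
time_s 11.125
tool_pos [ 0.5487 -0.1448  0.3017]
orientation [ 2.9162 -1.0524 -0.164 ]
ft_force [ 0.0205 -0.5458  0.1408]
torque [-0.0314 -0.0851  0.0442]
opening 0.0449
joint_pos [-0.2843  0.1021  1.7029 -0.0306  1.4444  0.4138]
-0.6957749538306774 [-0.11173536  0.00104152 -0.99373745]
[-51.18854064 -78.59819621]
```

Call:
{"method": "apply_moves", "body": {
  "offset": [
    [0,0,60]
  ],
  "twist": [0],
  "hand": [45]
}}

```text
time_s: 11.25
tool_pos: [0.5451, -0.1452, 0.2467]
orientation: [2.919, -1.049, -0.145]
ft_force: [1.0, -0.2, -1.1]
opening: 0.0451
```

```bash
python3 - <<'E'
from h import *
o=st(); print(tyaw(),rotm(o['orientation'])[:,2]); print(w2d(o['tool_pos']))
E
```

```text
time_s 11.25
tool_pos [ 0.5451 -0.1452  0.2467]
orientation [ 2.9193 -1.0491 -0.1452]
ft_force [ 1.0431 -0.1516 -1.1291]
torque [-0.0144 -0.0665  0.0207]
opening 0.0451
joint_pos [-0.2867  0.1188  1.7851 -0.0314  1.3334  0.4121]
-0.6924995945190832 [-0.10005094 -0.00230341 -0.99497965]
[-54.73498831 -78.75677954]
```

Call:
{"method": "apply_moves", "body": {
  "offset": [
    [0,0,0]
  ],
  "twist": [0],
  "hand": [45]
}}

```text
time_s: 11.38
tool_pos: [0.5391, -0.1431, 0.2396]
orientation: [2.919, -1.046, -0.168]
ft_force: [-0.9, -0.2, -1.0]
opening: 0.0447
```

```bash
python3 - <<'E'
from h import *
o=st(); print(tyaw(),rotm(o['orientation'])[:,2]); print(w2d(o['tool_pos']))
E
```

```text
time_s 11.375
tool_pos [ 0.5391 -0.1431  0.2396]
orientation [ 2.9188 -1.0456 -0.1682]
ft_force [-0.9244 -0.1665 -1.0211]
torque [ 0.0238 -0.0355  0.0005]
opening 0.0447
joint_pos [-0.2864  0.1209  1.7969 -0.0311  1.3343  0.4106]
-0.6911892746218355 [-0.11413132  0.00208495 -0.99346348]
[-60.64934176 -76.24665966]
```

Call:
{"method": "apply_moves", "body": {
  "offset": [
    [0,0,-12],
    [0,0,-25],
    [0,0,-40],
    [0,0,-55],
    [0,0,0],
    [0,0,0]
  ],
  "twist": [0,0,0,0,0,0],
  "hand": [45,45,45,45,45,45]
}}

```text
time_s: 12.12
tool_pos: [0.5582, -0.1436, 0.3903]
orientation: [2.924, -1.04, -0.142]
ft_force: [0.3, -0.7, -0.3]
opening: 0.0453
```

```bash
python3 - <<'E'
from h import *
o=manip.get_obs(); print(tyaw(),rotm(o['orientation'])[:,2]); print(w2d(o['tool_pos']),o['tool_pos'])
E
```

```text
-0.6859404715185865 [-0.09764095 -0.00228066 -0.99521909]
[-41.5633262 -78.0461453] [ 0.55823762 -0.14358006  0.39030025]
```

Call:
{"method": "apply_moves", "body": {
  "offset": [
    [0,0,60],
    [0,0,35],
    [0,0,20],
    [0,0,12],
    [0,0,6],
    [0,0,2]
  ],
  "twist": [0,0,0,0,0,0],
  "hand": [45,45,45,45,45,45]
}}

```text
time_s: 12.88
tool_pos: [0.5459, -0.1441, 0.2551]
orientation: [2.925, -1.038, -0.135]
ft_force: [0.1, -0.2, -0.6]
opening: 0.045
```

```bash
python3 - <<'E'
from h import *
o=manip.get_obs(); print(tyaw(),rotm(o['orientation'])[:,2]); print(w2d(o['tool_pos']),o['tool_pos'])
E
```

```text
-0.6843316366348412 [-0.09315905 -0.00347965 -0.99564516]
[-53.87420122 -77.6606998 ] [ 0.54593017 -0.14406277  0.25509942]
```

Call:
{"method": "apply_moves", "body": {
  "offset": [
    [47,-38,0]
  ],
  "twist": [0],
  "hand": [45]
}}

```text
time_s: 13.0
tool_pos: [0.6037, -0.1442, 0.2499]
orientation: [2.924, -1.04, -0.138]
ft_force: [1.5, -0.2, 1.0]
opening: 0.0452
```

```bash
python3 - <<'E'
from h import *
o=manip.get_obs(); print(tyaw(),rotm(o['orientation'])[:,2]); print(w2d(o['tool_pos']),o['tool_pos'])
E
```

```text
-0.6856526221437688 [-0.0951208  -0.00335498 -0.99546008]
[  3.69390494 -81.86049743] [ 0.60365111 -0.14419694  0.24989891]
```

Call:
{"method": "apply_moves", "body": {
  "offset": [
    [0,0,0]
  ],
  "twist": [0],
  "hand": [45]
}}

```text
time_s: 13.12
tool_pos: [0.6063, -0.1441, 0.2479]
orientation: [2.925, -1.039, -0.14]
ft_force: [-0.9, 1.1, 0.3]
opening: 0.0452
```

```bash
python3 - <<'E'
from h import *
o=manip.get_obs(); print(tyaw(),rotm(o['orientation'])[:,2]); print(w2d(o['tool_pos']),o['tool_pos'])
E
```

```text
-0.6848766165843824 [-0.09622036 -0.00273419 -0.9953563 ]
[  6.30252059 -81.98736217] [ 0.60626219 -0.14413974  0.24786554]
```

Call:
{"method": "apply_moves", "body": {
  "offset": [
    [-47,38,0]
  ],
  "twist": [0],
  "hand": [45]
}}

```text
time_s: 13.25
tool_pos: [0.5482, -0.1442, 0.2526]
orientation: [2.925, -1.036, -0.141]
ft_force: [-1.5, -0.5, 1.1]
opening: 0.0449
```

```bash
python3 - <<'E'
from h import *
o=manip.get_obs(); print(tyaw(),rotm(o['orientation'])[:,2]); print(w2d(o['tool_pos']),o['tool_pos'])
E
```

```text
-0.6833500938167801 [-0.09704636 -0.00265891 -0.99527631]
[-51.60157251 -77.93559867] [ 0.54821652 -0.1441769   0.25258682]
```

Call:
{"method": "apply_moves", "body": {
  "offset": [
    [0,0,0]
  ],
  "twist": [0],
  "hand": [45]
}}

```text
time_s: 13.38
tool_pos: [0.5444, -0.1438, 0.2523]
orientation: [2.924, -1.037, -0.146]
ft_force: [0.5, -0.2, 1.0]
opening: 0.0452
```

```bash
python3 - <<'E'
from h import *
o=manip.get_obs(); print(tyaw(),rotm(o['orientation'])[:,2]); print(w2d(o['tool_pos']),o['tool_pos'])
E
```

```text
-0.6840835437820241 [-0.10046043 -0.0020214  -0.994939  ]
[-55.37760203 -77.27356264] [ 0.54440324 -0.1437825   0.25225282]
```

Call:
{"method": "apply_moves", "body": {
  "offset": [
    [0,0,-25],
    [0,0,-45],
    [0,0,-62],
    [0,0,62],
    [0,0,35],
    [0,0,20],
    [0,0,9],
    [0,0,3]
  ],
  "twist": [0,0,0,0,0,0,0,0],
  "hand": [45,45,45,45,45,45,45,45]
}}

```text
time_s: 14.38
tool_pos: [0.5539, -0.1466, 0.2735]
orientation: [2.928, -1.04, -0.095]
ft_force: [0.0, -0.1, -0.4]
opening: 0.045
```

```bash
python3 - <<'E'
from h import *
o=manip.get_obs(); print(tyaw(),rotm(o['orientation'])[:,2]); print(w2d(o['tool_pos']),o['tool_pos'])
E
```

```text
-0.6837035434233254 [-0.0685891  -0.0109362  -0.99758505]
[-46.09510506 -80.70951126] [ 0.55390471 -0.14655603  0.27347463]
```

Call:
{"method": "apply_moves", "body": {
  "offset": [
    [0,0,-25],
    [0,0,-45],
    [0,0,-62],
    [0,0,62],
    [0,0,40],
    [0,0,22],
    [0,0,9],
    [0,0,3]
  ],
  "twist": [0,0,0,0,0,0,0,0],
  "hand": [45,45,45,45,45,45,45,45]
}}

```text
time_s: 15.38
tool_pos: [0.5631, -0.1491, 0.2864]
orientation: [2.93, -1.041, -0.051]
ft_force: [-0.3, -1.3, 1.2]
opening: 0.0446
```

Call:
{"method": "apply_moves", "body": {
  "offset": [
    [0,0,-25],
    [0,0,-45],
    [0,0,-62],
    [0,0,62],
    [0,0,40],
    [0,0,22],
    [0,0,9],
    [0,0,3]
  ],
  "twist": [0,0,0,0,0,0,0,0],
  "hand": [45,45,45,45,45,45,45,45]
}}

```text
time_s: 16.38
tool_pos: [0.5723, -0.1516, 0.3005]
orientation: [2.932, -1.042, -0.006]
ft_force: [0.2, 0.1, 0.2]
opening: 0.0451
```

```bash
python3 - <<'E'
from h import *
o=manip.get_obs(); print(tyaw(),rotm(o['orientation'])[:,2]); print(w2d(o['tool_pos']),o['tool_pos'],o['joint_pos'])
E
```

```text
-0.6826843508207653 [-0.01378975 -0.0267188  -0.99954787]
[-28.14613592 -87.07482467] [ 0.57225747 -0.15164118  0.30051959] [-0.2847089   0.08469395  1.72055109 -0.03030956  1.34218146  0.40502174]
```

```bash
python3 - <<'E'
from h import *
t=d2w(-50,-80); plan([t[0],t[1],.135],-.70,step=30)
E
```

```text
6 rows [[np.float64(-3.5), np.float64(1.6), np.float64(27.6)], [np.float64(-3.5), np.float64(1.6), np.float64(27.6)], [np.float64(-3.5), np.float64(1.7), np.float64(27.6)], [np.float64(-3.4), np.float64(1.7), np.float64(27.6)], [np.float64(-3.4), np.float64(1.7), np.float64(27.6)], [np.float64(-3.4), np.float64(1.7), np.float64(27.6)]] twist (tool z) 0.0029
```

Call:
{"method": "apply_moves", "body": {
  "offset": [
    [-3,1,20],
    [-3,1,35],
    [-3,1,35],
    [-3,1,30],
    [-2,1,20],
    [-2,1,8],
    [0,0,2]
  ],
  "twist": [0.003,0.003,0.003,0.003,0.003,0,0],
  "hand": [45,45,45,45,45,45,45]
}}

```text
time_s: 17.25
tool_pos: [0.5558, -0.1506, 0.148]
orientation: [2.924, -1.065, 0.007]
ft_force: [-0.7, 0.1, 0.3]
opening: 0.0449
```

```bash
python3 - <<'E'
from h import *
o=manip.get_obs(); print(tyaw(),rotm(o['orientation'])[:,2]); print(w2d(o['tool_pos']),o['tool_pos'])
snap('wrist','w8')
t=d2w(-50,-80); plan([t[0],t[1],.13],-.70,n=2)
E
```

```text
-0.698625585661747 [-0.00579485 -0.0289785  -0.99956324]
[-44.46627389 -84.88412535] [ 0.55582356 -0.15060554  0.14801588]
2 rows [[np.float64(-3.8), np.float64(0.2), np.float64(9.1)], [np.float64(-3.8), np.float64(0.2), np.float64(9.1)]] twist (tool z) 0.0007
```

View pics/w8.png

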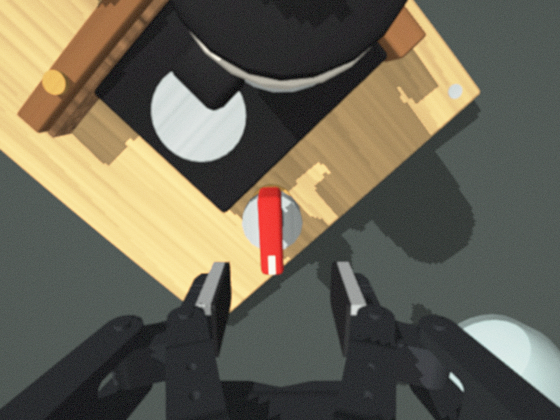

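```bash
python3 - <<'E'
from h import *
crop('w8',220,170,320,290,'w8c',5)
a=atz('w8',269,190,.083);b=atz('w8',273,271,.083); m=(a+b)/2
print(a,b,np.linalg.norm(a-b),m,w2d(m)); v=b-a; print('bar yaw',np.arctan2(v[1],v[0]),'tool x yaw wanted',np.arctan2(v[1],v[0])+np.pi/2)
print(atd('w8',270,225),atd('w8',270,250))
E
```

```text
[ 0.5691053  -0.12522059  0.083     ] [ 0.53802523 -0.16519337  0.083     ] 0.0506339202471866 [ 0.55356526 -0.14520698  0.083     ] [-46.33867538 -79.33989659]
bar yaw -2.2316854219593347 tool x yaw wanted -0.6608890951644382
[ 0.5560341  -0.14136595  0.08314797] [ 0.5455821 -0.1535725  0.0825681]
```

View pics/w8c.png

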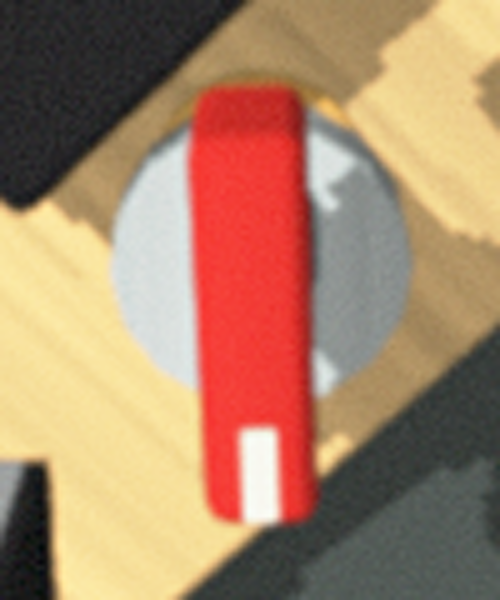

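```bash
python3 - <<'E'
from h import *
plan([.551,-.1466,.072],-.67,step=25)
E
```

```text
4 rows [[np.float64(-1.6), np.float64(0.0), np.float64(19.0)], [np.float64(-1.6), np.float64(0.0), np.float64(19.0)], [np.float64(-1.6), np.float64(0.0), np.float64(19.0)], [np.float64(-1.6), np.float64(-0.0), np.float64(19.0)]] twist (tool z) -0.0072
```

Call:
{"method": "apply_moves", "body": {
  "offset": [
    [-2,0,10],
    [-2,0,19],
    [-1,0,19],
    [-1,0,14],
    [0,0,8],
    [0,0,2]
  ],
  "twist": [-0.01,-0.01,-0.005,0,0,0],
  "hand": [45,45,45,45,45,45]
}}

```text
time_s: 18.05
tool_pos: [0.5526, -0.1492, 0.0735]
orientation: [2.939, -1.025, 0.014]
ft_force: [-0.0, 0.4, -0.2]
opening: 0.0451
```

```bash
python3 - <<'E'
from h import *
o=manip.get_obs(); print(tyaw(),rotm(o['orientation'])[:,2]); print(w2d(o['tool_pos']),o['tool_pos'],o['ft_force'])
snap('wrist','w9')
plan([.551,-.1466,.071],-.67,n=1)
E
```

```text
-0.6712609646493665 [-0.00122825 -0.03029621 -0.99954021]
[-47.63438782 -83.2979459 ] [ 0.55255158 -0.14924647  0.07352076] [-0.03225402  0.4237954  -0.19254298]
1 rows [[np.float64(-2.9), np.float64(-1.1), np.float64(2.6)]] twist (tool z) -0.0012
```

View pics/w9.png

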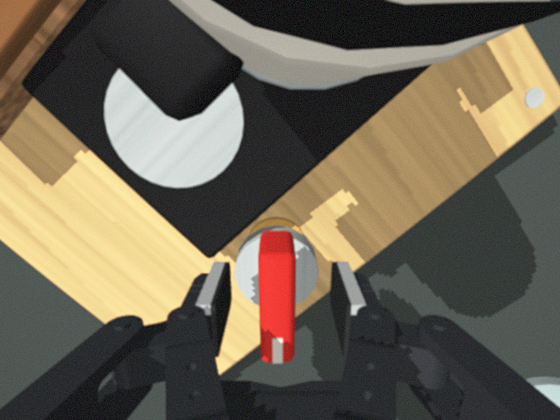

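Call:
{"method": "apply_moves", "body": {
  "offset": [
    [-1,0,3],
    [0,0,0],
    [0,0,0],
    [0,0,0]
  ],
  "twist": [0,0,0,0],
  "hand": [25,16,0,0],
  "grip_force": 80
}}

```text
time_s: 18.6
tool_pos: [0.5513, -0.1482, 0.0711]
orientation: [2.939, -1.026, 0.012]
ft_force: [0.6, -0.2, -2.4]
opening: 0.0128
```

```bash
python3 - <<'E'
from h import *
o=st(); print(tyaw(),rotm(o['orientation'])[:,2]); print(w2d(o['tool_pos']))
E
```

```text
time_s 18.6
tool_pos [ 0.5513 -0.1482  0.0711]
orientation [ 2.9393 -1.0262  0.0117]
ft_force [ 0.557  -0.1719 -2.434 ]
torque [0.4293 0.4112 0.022 ]
opening 0.0128
joint_pos [-0.2897  0.2425  1.9904 -0.0365  0.9028  0.4047]
-0.6716172667561652 [-0.00225043 -0.02919358 -0.99957124]
[-48.76875175 -82.12756646]
```

Call:
{"method": "apply_moves", "body": {
  "offset": [
    [0,0,0],
    [0,0,0]
  ],
  "twist": [0.1,0.1],
  "hand": [0,0]
}}

```text
time_s: 18.85
tool_pos: [0.5513, -0.1482, 0.0711]
orientation: [2.82, -1.322, 0.016]
ft_force: [0.3, -0.3, -1.1]
opening: 0.0128
```

```bash
cat > s.py <<'E'
from h import *
o=manip.get_obs(); print(round(o['time_s'],3),'yaw',round(tyaw(),4),'tilt',np.round(rotm(o['orientation'])[:,2],3),w2d(o['tool_pos']).round(2),np.round(o['tool_pos'],4),'F',np.round(o['ft_force'],2),'T',np.round(o['torque'],3),'op',round(o['opening'],4))
E
python3 s.py
```

```text
18.85 yaw -0.8764 tilt [-0.003 -0.029 -1.   ] [-48.82 -82.12] [ 0.5513 -0.1482  0.0711] F [ 0.32 -0.3  -1.14] T [0.632 0.679 0.216] op 0.0128
```

Call:
{"method": "apply_moves", "body": {
  "offset": [
    [0,0,0],
    [0,0,0],
    [0,0,0]
  ],
  "twist": [0.12,0.12,0.12],
  "hand": [0,0,0]
}}

```text
time_s: 19.23
tool_pos: [0.5513, -0.1481, 0.0711]
orientation: [2.529, -1.82, 0.021]
ft_force: [1.3, -0.7, -0.9]
opening: 0.0126
```

```bash
python3 s.py
```

```text
19.225 yaw -1.2475 tilt [-0.004 -0.029 -1.   ] [-48.83 -82.08] [ 0.5513 -0.1481  0.0711] F [ 1.29 -0.71 -0.93] T [0.973 0.756 0.223] op 0.0126
```

Call:
{"method": "apply_moves", "body": {
  "offset": [
    [0,0,0],
    [0,0,0]
  ],
  "twist": [0.07,0.07],
  "hand": [0,0]
}}

```text
time_s: 19.48
tool_pos: [0.5513, -0.1481, 0.0711]
orientation: [2.392, -2.0, 0.023]
ft_force: [1.2, -2.1, -0.9]
opening: 0.0127
```

```bash
python3 s.py
```

```text
19.475 yaw -1.3926 tilt [-0.004 -0.028 -1.   ] [-48.83 -82.06] [ 0.5513 -0.1481  0.0711] F [ 1.16 -2.08 -0.85] T [1.08  0.673 0.221] op 0.0127
```

Call:
{"method": "apply_moves", "body": {
  "offset": [
    [0,0,0]
  ],
  "twist": [0.06],
  "hand": [0]
}}

```text
time_s: 19.6
tool_pos: [0.5513, -0.1481, 0.0711]
orientation: [2.329, -2.074, 0.023]
ft_force: [0.9, -1.4, -1.3]
opening: 0.0126
```

```bash
python3 s.py
```

```text
19.6 yaw -1.4548 tilt [-0.004 -0.027 -1.   ] [-48.85 -82.07] [ 0.5513 -0.1481  0.0711] F [ 0.92 -1.35 -1.25] T [1.155 0.715 0.18 ] op 0.0126
```

Call:
{"method": "apply_moves", "body": {
  "offset": [
    [0,0,0]
  ],
  "twist": [0.05],
  "hand": [0]
}}

```text
time_s: 19.73
tool_pos: [0.5513, -0.1481, 0.071]
orientation: [2.275, -2.134, 0.023]
ft_force: [0.8, -1.3, -0.4]
opening: 0.0128
```

```bash
python3 s.py
```

```text
19.725 yaw -1.5067 tilt [-0.005 -0.027 -1.   ] [-48.85 -82.06] [ 0.5513 -0.1481  0.071 ] F [ 0.82 -1.29 -0.38] T [1.126 0.695 0.239] op 0.0128
```

Call:
{"method": "apply_moves", "body": {
  "offset": [
    [0,0,0]
  ],
  "twist": [0.05],
  "hand": [0]
}}

```text
time_s: 19.85
tool_pos: [0.5513, -0.1481, 0.071]
orientation: [2.219, -2.192, 0.023]
ft_force: [1.2, -1.3, -0.8]
opening: 0.0128
```

```bash
python3 s.py
```

```text
19.85 yaw -1.5585 tilt [-0.005 -0.026 -1.   ] [-48.85 -82.08] [ 0.5513 -0.1481  0.071 ] F [ 1.16 -1.27 -0.84] T [1.092 0.642 0.299] op 0.0128
```

Call:
{"method": "apply_moves", "body": {
  "offset": [
    [0,0,0]
  ],
  "twist": [0.04],
  "hand": [0]
}}

```text
time_s: 19.98
tool_pos: [0.5512, -0.1482, 0.071]
orientation: [2.174, -2.237, 0.023]
ft_force: [0.3, -1.6, -0.6]
opening: 0.013
```

```bash
python3 s.py
```

```text
19.975 yaw -1.5993 tilt [-0.005 -0.026 -1.   ] [-48.89 -82.11] [ 0.5512 -0.1482  0.071 ] F [ 0.32 -1.62 -0.56] T [1.149 0.58  0.534] op 0.013
```

Call:
{"method": "apply_moves", "body": {
  "offset": [
    [0,0,0]
  ],
  "twist": [0.04],
  "hand": [0]
}}

```text
time_s: 20.1
tool_pos: [0.5512, -0.1482, 0.0711]
orientation: [2.129, -2.281, 0.024]
ft_force: [0.8, -1.0, -1.0]
opening: 0.0131
```

```bash
python3 s.py
```

```text
20.1 yaw -1.6397 tilt [-0.006 -0.026 -1.   ] [-48.87 -82.19] [ 0.5512 -0.1482  0.0711] F [ 0.82 -0.98 -0.97] T [1.177 0.614 0.574] op 0.0131
```

```bash
python3 - <<'E'
from h import *
for i in range(2):
    snap('top','t10_%d'%i); o=manip.get_obs(); print(o['time_s'],tyaw(),o['torque'],o['ft_force'])
snap('scene','s10'); crop('s10',200,180,340,300,'s10c',5); crop('t10_1',215,150,350,280,'t10c',5)
o=manip.get_obs(); print(o['time_s'],tyaw(),o['torque'],o['ft_force'])
E
```

```text
20.15 -1.641019883715216 [1.19760279 0.60042901 0.4924818 ] [ 0.240999   -1.27105891 -1.66066182]
20.2 -1.6389738129521418 [1.21633402 0.59166481 0.37356242] [ 0.37467074 -0.4717807  -0.08631543]
20.25 -1.6385249498598466 [1.13059233 0.60279414 0.37901849] [ 1.23794476 -1.46751866 -1.31701048]
```

View pics/s10c.png

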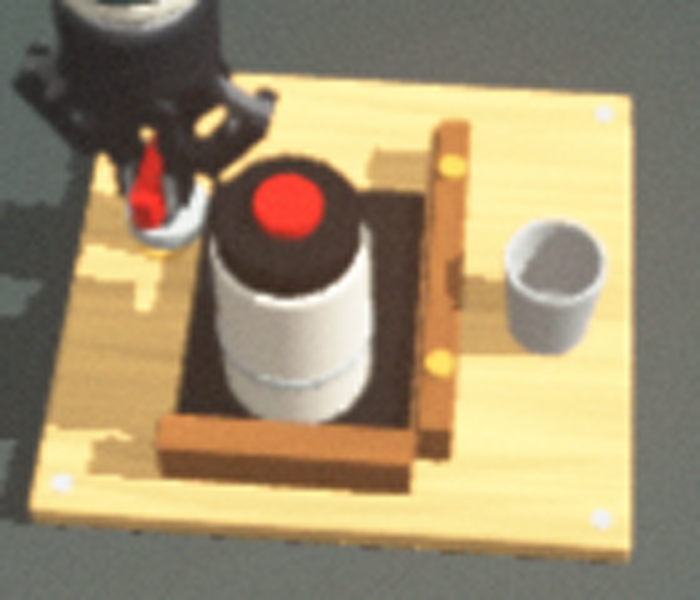

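View pics/t10c.png

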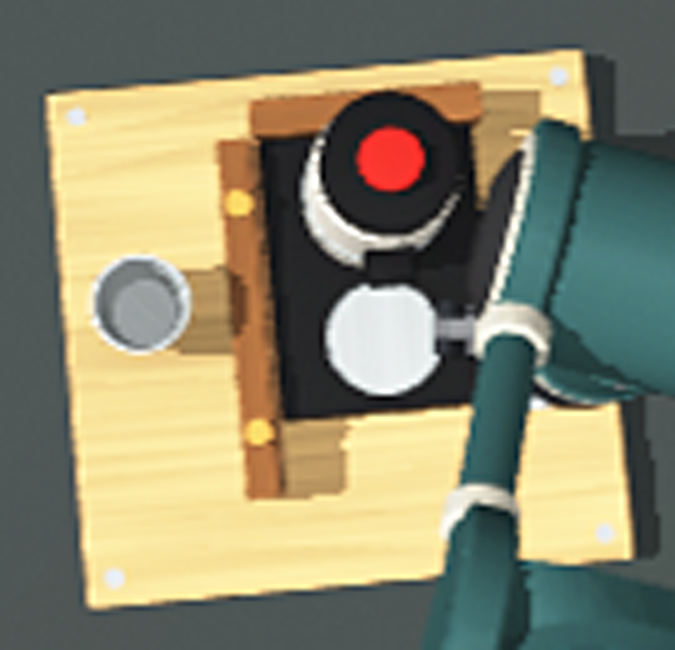

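Call:
{"method": "apply_moves", "body": {
  "offset": [
    [0,0,0],
    [0,0,0]
  ],
  "twist": [0.03,0],
  "hand": [0,0]
}}

```text
time_s: 20.5
tool_pos: [0.5512, -0.1482, 0.071]
orientation: [2.096, -2.311, 0.024]
ft_force: [1.1, -0.9, -1.7]
opening: 0.0126
```

```bash
python3 s.py
```

```text
20.5 yaw -1.6686 tilt [-0.006 -0.026 -1.   ] [-48.89 -82.16] [ 0.5512 -0.1482  0.071 ] F [ 1.13 -0.89 -1.68] T [1.2   0.597 0.575] op 0.0126
```

Call:
{"method": "apply_moves", "body": {
  "offset": [
    [0,0,0],
    [0,0,0]
  ],
  "twist": [0.03,0],
  "hand": [0,0]
}}

```text
time_s: 20.75
tool_pos: [0.5512, -0.1482, 0.0711]
orientation: [2.06, -2.343, 0.025]
ft_force: [1.9, -1.3, -1.5]
opening: 0.0127
```

```bash
python3 s.py
```

```text
20.75 yaw -1.6995 tilt [-0.006 -0.026 -1.   ] [-48.93 -82.18] [ 0.5512 -0.1482  0.0711] F [ 1.9  -1.29 -1.54] T [1.22  0.578 0.653] op 0.0127
```

```bash
python3 - <<'E'
from h import *
for i in range(4):
    snap('wrist','w11'); o=manip.get_obs(); print(o['time_s'],tyaw(),o['torque'],o['ft_force'])
E
```

```text
20.8 -1.699347379384245 [1.16657835 0.57010414 0.65253585] [ 0.91611711 -0.7730316  -0.46334525]
20.85 -1.6992634214210234 [1.10224971 0.56643552 0.67008769] [ 1.2129305  -1.18409863 -1.01409554]
20.9 -1.6993236231830426 [1.18681008 0.59235031 0.68531236] [ 0.49357714 -1.75009772 -1.24716003]
20.95 -1.6992842095566738 [1.13862398 0.62790444 0.7227757 ] [ 0.20594162 -1.25874708 -0.75637738]
```

View pics/w11.png

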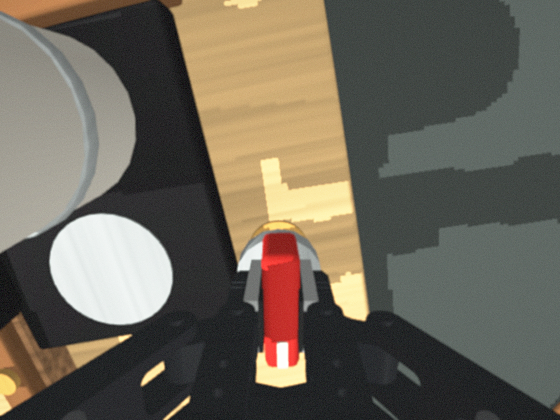

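Call:
{"method": "apply_moves", "body": {
  "offset": [
    [0,0,0],
    [0,0,0],
    [0,0,0]
  ],
  "twist": [0,0,0],
  "hand": [20,32,32]
}}

```text
time_s: 21.32
tool_pos: [0.5528, -0.1489, 0.0721]
orientation: [2.059, -2.347, 0.031]
ft_force: [0.5, -0.3, 0.5]
opening: 0.0317
```

```bash
python3 s.py; python3 - <<'E'
from h import *
snap('wrist','w12'); crop('w12',200,210,360,390,'w12c',4); crop('w11',200,210,360,390,'w11c',4)
E
```

```text
21.325 yaw -1.7015 tilt [-0.002 -0.028 -1.   ] [-47.36 -82.99] [ 0.5528 -0.1489  0.0721] F [ 0.51 -0.29  0.54] T [-0.    -0.019  0.03 ] op 0.0317
```

View pics/w12c.png

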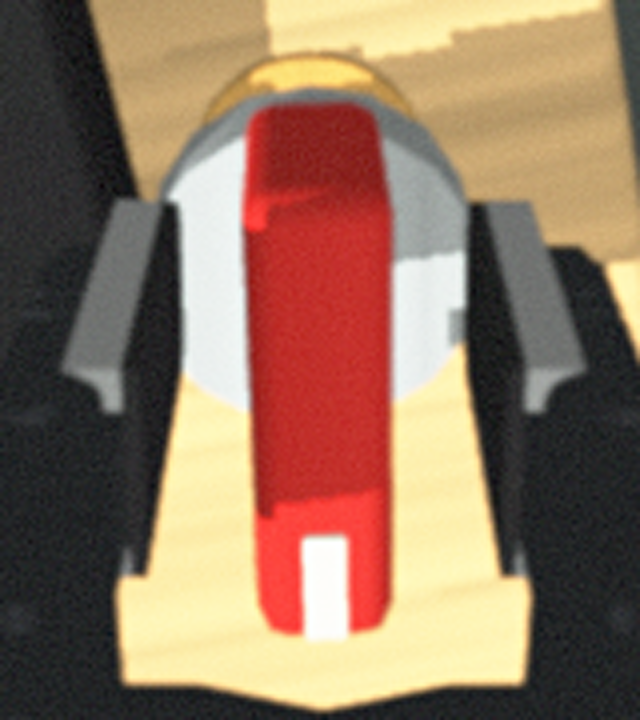

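View pics/w11c.png

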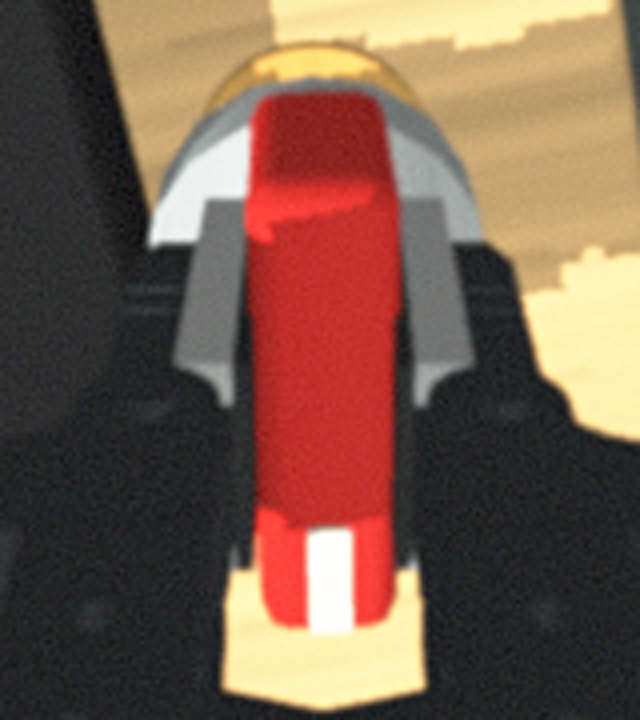

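Call:
{"method": "apply_moves", "body": {
  "offset": [
    [0,0,-12],
    [0,0,-25],
    [0,0,-40],
    [0,0,-50],
    [0,0,-50],
    [0,0,-25],
    [0,0,-8]
  ],
  "twist": [0,0,0,0,0,0,0],
  "hand": [32,32,32,32,20,0,0]
}}

```text
time_s: 22.25
tool_pos: [0.5531, -0.1429, 0.2935]
orientation: [2.059, -2.349, 0.036]
ft_force: [-0.9, 0.0, -0.7]
opening: -0.0002
```

```bash
python3 s.py; python3 - <<'E'
from h import *
snap('wrist','w13'); snap('top','t13'); snap('scene','s13')
crop('s13',200,180,340,300,'s13c',5); crop('t13',215,150,350,280,'t13c',5)
def red(f,h):
    z=load(f)['p'].astype(int); m=(z[:,:,0]>150)&(z[:,:,1]<70)&(z[:,:,2]<70)
    n,l,s,c=cv2.connectedComponentsWithStats(m.astype(np.uint8))
    for i in range(1,n):
        if s[i,4]>20: print(f,s[i],c[i],np.round(atz(f,*c[i],h),4))
for f in ('top0','t6','t10_1','t13','scene0','s6','s13','w13'): red(f,.182)
t=d2w(37,1);print(t)
E
```

```text
22.25 yaw -1.7024 tilt [ 0.002 -0.029 -1.   ] [-46.62 -76.98] [ 0.5531 -0.1429  0.2935] F [-0.87  0.01 -0.74] T [-0.015 -0.018 -0.012] op -0.0002
top0 [289 192  13  13 132] [294.95454545 198.43181818] [ 0.5904 -0.0647  0.182 ]
top0 [317 212  16  14  87] [323.42528736 218.4137931 ] [ 0.5431 -0.1295  0.182 ]
t6 [287 176  13  12 132] [292.90909091 181.45454545] [ 0.63   -0.0609  0.182 ]
t6 [316 212  16  10  70] [322.07142857 216.82857143] [ 0.5468 -0.1264  0.182 ]
t10_1 [286 176  14  12 132] [292.66666667 181.41666667] [ 0.6301 -0.0604  0.182 ]
t13 [286 176  14  12 134] [292.47761194 181.52985075] [ 0.6299 -0.0599  0.182 ]
t13 [321 213   4  15  31] [321.90322581 220.5483871 ] [ 0.5382 -0.1258  0.182 ]
scene0 [252 201  14  12 131] [258.20610687 206.26717557] [ 0.5944 -0.0629  0.182 ]
scene0 [224 210  15  14  86] [231.80232558 216.54651163] [ 0.631 -0.116  0.182]
s6 [224 210  14  14  76] [231.31578947 216.52631579] [ 0.6311 -0.1171  0.182 ]
s6 [250 215  15  13 110] [257.         220.96363636] [ 0.6347 -0.0587  0.182 ]
s13 [226 210   9  15  72] [230.26388889 217.77777778] [ 0.6347 -0.1187  0.182 ]
s13 [251 215  14  13  89] [257.57303371 221.05617978] [ 0.6347 -0.0574  0.182 ]
w13 [ 114   95   46   46 1051] [140.49666984 117.33016175] [ 0.6315 -0.0638  0.182 ]
w13 [273 159  14  49 433] [279.84757506 178.86836028] [ 0.5782 -0.1487  0.182 ]
[ 0.63103765 -0.05919614]
```

View pics/w13.png

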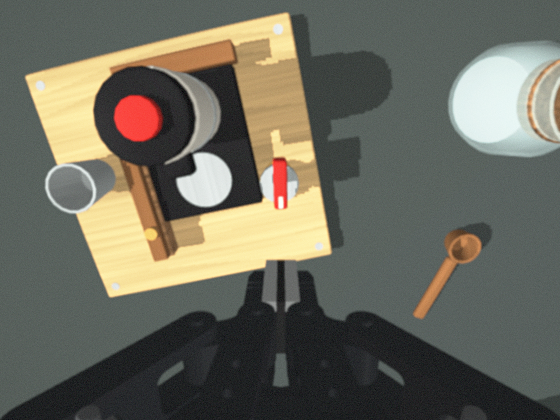

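View pics/s13c.png

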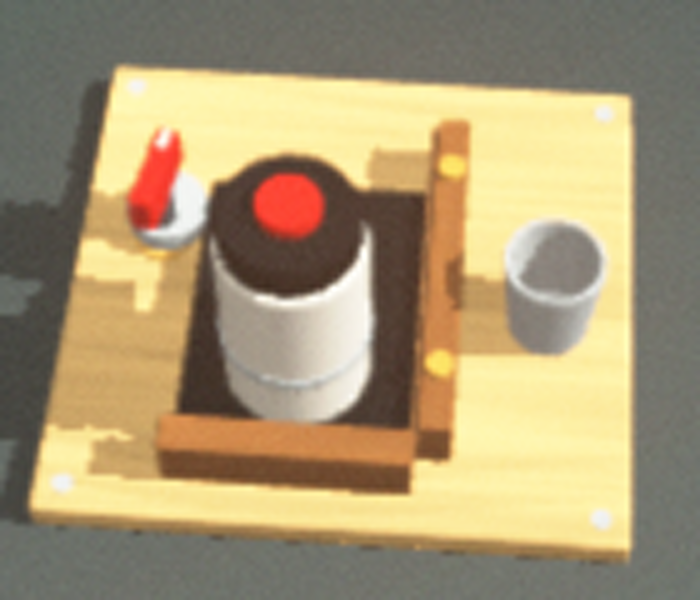

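```bash
python3 - <<'E'
from h import *
plan([.632,-.060,.24],step=25)
E
```

```text
6 rows [[np.float64(-15.4), np.float64(-11.4), np.float64(8.4)], [np.float64(-15.4), np.float64(-11.4), np.float64(8.4)], [np.float64(-15.4), np.float64(-11.4), np.float64(8.4)], [np.float64(-15.4), np.float64(-11.4), np.float64(8.4)], [np.float64(-15.4), np.float64(-11.4), np.float64(8.4)], [np.float64(-15.4), np.float64(-11.4), np.float64(8.4)]] twist (tool z) -0.0
```

Call:
{"method": "apply_moves", "body": {
  "offset": [
    [-15,-11,6],
    [-16,-12,6],
    [-16,-12,6],
    [-16,-12,6],
    [-15,-11,6],
    [-10,-8,4],
    [-3,-2,2]
  ],
  "twist": [0,0,0,0,0,0,0],
  "hand": [0,0,0,0,0,0,0]
}}

```text
time_s: 23.28
tool_pos: [0.6346, -0.0544, 0.2411]
orientation: [2.055, -2.341, 0.015]
ft_force: [0.2, -0.1, -0.6]
opening: 0.0
```

```bash
python3 s.py; python3 - <<'E'
from h import *
plan([.632,-.060,.215],n=3)
E
```

```text
23.275 yaw -1.7004 tilt [-0.013 -0.025 -1.   ] [40.86  5.49] [ 0.6346 -0.0544  0.2411] F [ 0.21 -0.06 -0.64] T [-0.017  0.042  0.036] op 0.0
3 rows [[np.float64(1.9), np.float64(0.6), np.float64(8.7)], [np.float64(1.9), np.float64(0.6), np.float64(8.7)], [np.float64(1.9), np.float64(0.6), np.float64(8.7)]] twist (tool z) -0.0
```

Call:
{"method": "apply_moves", "body": {
  "offset": [
    [3,1,7],
    [3,1,9],
    [0,0,7],
    [0,0,2]
  ],
  "twist": [0,0,0,0],
  "hand": [0,0,0,0]
}}

```text
time_s: 23.78
tool_pos: [0.6304, -0.0626, 0.2151]
orientation: [2.053, -2.342, 0.016]
ft_force: [-0.3, 0.6, -0.6]
opening: 0.0005
```

```bash
python3 s.py; python3 - <<'E'
from h import *
snap('scene','s14'); crop('s14',200,150,340,270,'s14c',5);snap('wrist','w14')
E
```

```text
23.775 yaw -1.7019 tilt [-0.014 -0.026 -1.   ] [36.16 -2.36] [ 0.6304 -0.0626  0.2151] F [-0.31  0.61 -0.61] T [ 0.014 -0.008  0.011] op 0.0005
```

View pics/s14c.png

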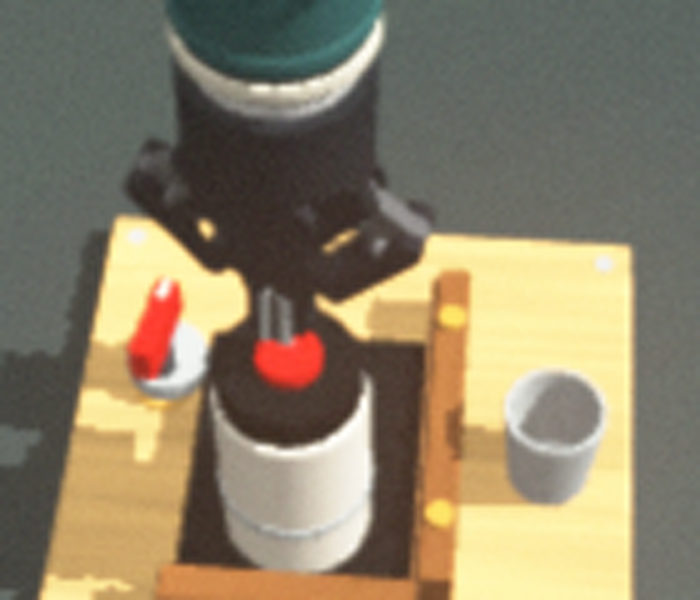

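View pics/w14.png

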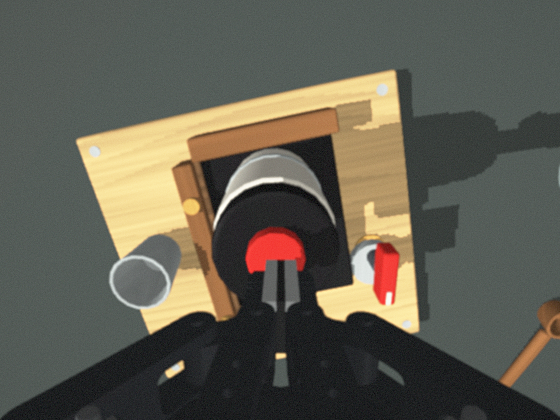

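Call:
{"method": "apply_moves", "body": {
  "offset": [
    [-2,-1,5],
    [0,-1,5],
    [0,0,3]
  ],
  "twist": [0,0,0],
  "hand": [0,0,0]
}}

```text
time_s: 24.25
tool_pos: [0.6336, -0.061, 0.2027]
orientation: [2.054, -2.343, 0.019]
ft_force: [-0.3, 0.4, 0.1]
opening: -0.0001
```

```bash
python3 s.py
```

```text
24.25 yaw -1.7018 tilt [-0.011 -0.026 -1.   ] [39.42 -1.  ] [ 0.6336 -0.061   0.2027] F [-0.34  0.39  0.13] T [ 0.052 -0.019  0.034] op -0.0001
```

Call:
{"method": "apply_moves", "body": {
  "offset": [
    [0,0,3],
    [0,0,2]
  ],
  "twist": [0,0],
  "hand": [0,0]
}}

```text
time_s: 24.5
tool_pos: [0.6337, -0.061, 0.1979]
orientation: [2.055, -2.343, 0.019]
ft_force: [-1.5, 0.4, 3.5]
opening: 0.0002
```

```bash
python3 s.py
```

```text
24.5 yaw -1.7016 tilt [-0.011 -0.026 -1.   ] [39.52 -1.02] [ 0.6337 -0.061   0.1979] F [-1.48  0.4   3.5 ] T [0.041 0.275 0.016] op 0.0002
```

Button is giving (3.5 N). Press on to the bottom.

Call:
{"method": "apply_moves", "body": {
  "offset": [
    [0,0,2.5],
    [0,0,2]
  ],
  "twist": [0,0],
  "hand": [0,0]
}}

```text
time_s: 24.75
tool_pos: [0.6338, -0.061, 0.1959]
orientation: [2.055, -2.344, 0.02]
ft_force: [-6.7, 0.6, 13.6]
opening: 0.0001
```

```bash
python3 s.py
```

```text
24.75 yaw -1.7017 tilt [-0.01  -0.026 -1.   ] [39.65 -1.04] [ 0.6338 -0.061   0.1959] F [-6.71  0.56 13.56] T [ 0.226  1.024 -0.05 ] op 0.0001
```

Call:
{"method": "apply_moves", "body": {
  "offset": [
    [0,0,0],
    [0,0,-4],
    [0,0,-8],
    [0,0,-20],
    [0,0,-35],
    [0,0,-35],
    [0,0,-20],
    [0,0,0]
  ],
  "twist": [0,0,0,0,0,0,0,0],
  "hand": [0,0,0,0,0,0,0,0]
}}

```text
time_s: 25.75
tool_pos: [0.636, -0.0578, 0.327]
orientation: [2.057, -2.346, 0.025]
ft_force: [-0.2, 0.1, 0.4]
opening: 0.0
```

```bash
python3 s.py; python3 - <<'E'
from h import *
plan([.45,.05,.36],step=45)
E
```

```text
25.75 yaw -1.7017 tilt [-0.006 -0.026 -1.   ] [42.05  2.08] [ 0.636  -0.0578  0.327 ] F [-0.2   0.06  0.42] T [-0.015 -0.004 -0.022] op 0.0
5 rows [[np.float64(-16.5), np.float64(39.7), np.float64(-6.6)], [np.float64(-16.5), np.float64(39.7), np.float64(-6.6)], [np.float64(-16.5), np.float64(39.7), np.float64(-6.6)], [np.float64(-16.5), np.float64(39.7), np.float64(-6.6)], [np.float64(-16.5), np.float64(39.7), np.float64(-6.6)]] twist (tool z) -0.0
```

Call:
{"method": "apply_moves", "body": {
  "offset": [
    [-16,35,-8],
    [-16,38,-8],
    [-16,38,-8],
    [-16,38,-8],
    [-8,20,-5],
    [0,0,0]
  ],
  "twist": [0,0,0,0,0,0],
  "hand": [0,0,0,0,0,0]
}}

```text
time_s: 26.5
tool_pos: [0.4721, 0.039, 0.3588]
orientation: [2.054, -2.344, 0.018]
ft_force: [0.0, 1.0, -0.5]
opening: 0.0
```

```bash
python3 s.py; python3 - <<'E'
from h import *
snap('scene','s15'); crop('s15',200,180,340,300,'s15c',5);snap('top','t15');crop('t15',215,150,350,280,'t15c',5)
for f in ('t13','t15','s13','s15'):
    z=load(f)['p'].astype(int); m=(z[:,:,0]>150)&(z[:,:,1]<70)&(z[:,:,2]<70)
    n,l,s,c=cv2.connectedComponentsWithStats(m.astype(np.uint8))
    print(f,[(c[i].round(2),atd(f,*c[i]).round(4)) for i in range(1,n) if s[i,4]>20])
E
```

```text
26.5 yaw -1.7024 tilt [-0.012 -0.026 -1.   ] [-114.59  110.11] [0.4721 0.039  0.3588] F [ 0.01  0.99 -0.47] T [ 0.035 -0.028  0.   ] op 0.0
t13 [(array([292.48, 181.53]), array([ 0.6297, -0.0599,  0.1831])), (array([321.9 , 220.55]), array([ 0.545 , -0.1415,  0.0759]))]
t15 [(array([292.53, 181.52]), array([ 0.6298, -0.06  ,  0.1824])), (array([323.83, 217.64]), array([ 0.5519, -0.1455,  0.0837]))]
s13 [(array([230.26, 217.78]), array([ 0.5656, -0.143 ,  0.0808])), (array([257.57, 221.06]), array([ 0.6342, -0.0575,  0.1812]))]
s15 [(array([230.25, 218.03]), array([ 0.5669, -0.1427,  0.0816])), (array([257.72, 221.53]), array([ 0.6354, -0.057 ,  0.1813]))]
```

View pics/s15.png

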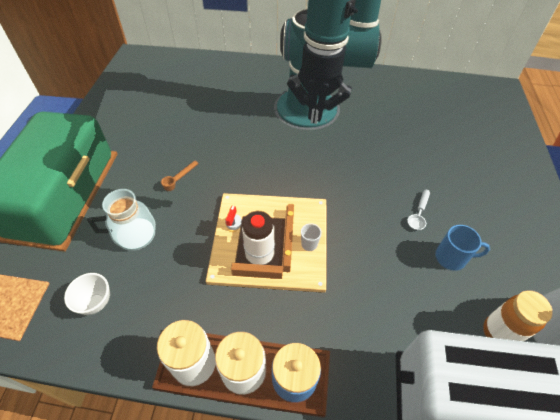

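View pics/t15c.png

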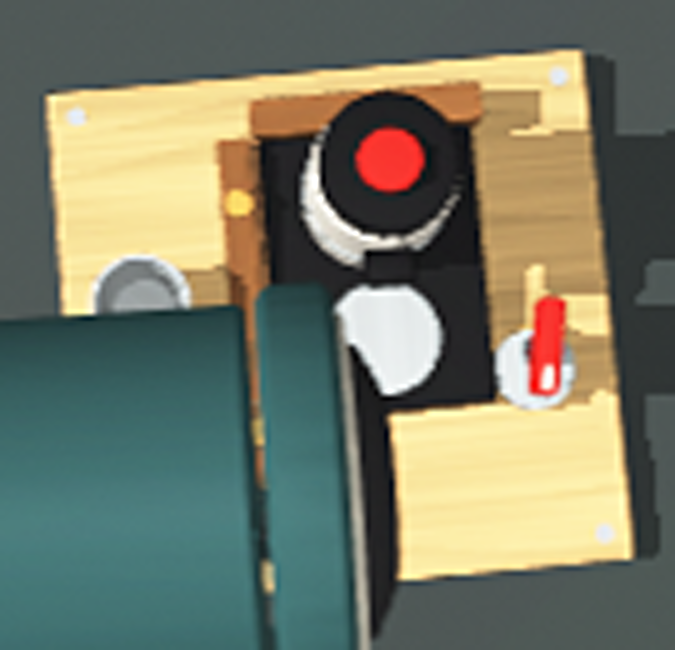

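```bash
python3 -c "
from plant import manip; print(manip.finish_job())"
```

```text
the job is handed in; nothing more can be done
None
```

The grinder is home against the back stop and clamped. Its pulse button was pressed right down and came back up, and I handed the job in at about 26.6 s. I could not measure the force left at the lobe directly, so it is an estimate.

- **Slide:** The foot stopped moving at 14 N of push, and the pictures show it against the stop. The first two pushes dragged on the board and pressed down on the foot (about 10 N sideways and 10 N vertical). I added a little lift and it then slid at about 4 N.
- **Clamp:** I turned the knob clockwise by about 1.03 rad, to a turn of about 1.77. With the hand paused, the torque was about 0.65–0.7 N m.
    - That torque suggests 23–27 N while held; the angle turned since contact suggests 18–27 N.
    - After easing a quarter on release, that leaves roughly 14–20 N, so likely a bit above the 15 N aim but under 25.
    - Torque readings during the turn were uneven, rising faster than the 0.13 N per mrad given would explain.
- **Button:** It was pressed to 13.6 N, well past the 4.5 N needed to bottom, with about 5 mm of travel. There was also about 7 N of sideways load towards the stop at that moment.
- **Last check:** The final pictures show the button top back at 182 mm, the lobe against the foot, and the grinder and knob where they were clamped. The carafe, scoop, mug, spoon and cup look unmoved, with the arm clear of everything.

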